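# Pin the stone-holder heads into their microscope brackets

### The arm

A 6-joint arm with a two-finger parallel gripper is mounted at the origin on the work surface. World frame = base frame: x ahead of the robot, y to its left, z up, the work surface at z = 0. Lengths are in m, angles in rad, forces in N, time in s.
With the tool pointing down it reaches from about 0.275 to 0.875 m from the base axis. Payload 12.5 kg.
Tool frame: the origin (TCP) lies between the finger pads, 19 mm behind the fingertips; this is the grasp point; z points along the fingers, y is the line along which they close (so a half turn about z gives the same grasp; the last joint's range is limited). The gripper opens to 85 mm and grips with 20 to 120 N. Pads are 22 mm wide; open, the fingers measure 114 mm over their backs; the gripper's body (76 mm by 85 mm) begins 54 mm behind the grasp point. The pads swing forward as they close: fully open they stand 13 mm farther back than shut.
Start: joints at [1.055, 0.351, 1.652, -0, 1.139, -0.085], TCP at [0.23, 0.5, 0.25] pointing down, gripper open.
Joint ranges: [-2.75, 2.75], [-0.79, 2.1], [0.01, 2.65], [-1.57, 4.71], [0.07, 3.14], [-2.87, 2.87]. Speed limits (rad/s): [2.22, 2.22, 2.79, 3.14, 3.14, 3.14].

### API

Orientations are given as a unit quaternion [w, x, y, z].
In Python, from rig import sensors, optics, ticket gives the robot as it stands.
- The arm moves only by the tool step_arm, never from a script. Its argument "increments" is a list of rows, each an object with "gripper": the opening, from -1 (shut) to 1 (fully open); "dp": the shift along the tool's x, y, z as a fraction of full scale, a list of three; "twist": the turn about the tool's z as a fraction of full scale. In form: [{"gripper": gripper, "dp": [dx, dy, dz], "twist": twist}, ...]. A call has 1 to 20 rows; each row shifts and turns the commanded pose from where the row before left it, along the tool's axes as they then stand; what a row does not reach is not made up. Full scale, the value 1, is 40 cm for a shift and 0.08 rad for a turn. A row lasts 1/12 s, in which the tool goes at most 41.7 mm and 7.16 degrees, less where a joint would pass 70% of its speed; a pose out of reach is approached as far as the arm can. A call with a number of a shift or a turn outside -1 to 1 is refused whole. A call with a gripper value outside its range is refused whole. The fingers move at their own pace and stop on an object; "force" is the grip in N (left out, the last holds). Time passes only in rows, so rows that do not move let the fingers close. It gives the time, the measured TCP pose, the force, the opening and the grip force at its end, in the units of the state.
- sensors.observe(): the state, without advancing time (a new reading comes with each control period).
- optics.grab_frame(name): name is "side" or "top" or "wrist"; returns a dict with "pixels" (384x512x3 uint8, blue, green, red), "mtx" (3x3 intrinsics, pixels), "k1" (the pictures are not rectified: a ray, as slopes to the right and down, at radius r is drawn at 1 + k1 r^2 times it, then the intrinsics apply), "rvec" (rotation vector, rad) and "tvec" (3), from world to camera coordinates, as OpenCV has them. Camera axes: x right, y down, z forward; pixel columns grow to the right and rows downward; lengths in m; the calibration is good to about 2 mm. A picture is of the moment at which its call begins. There is no depth.
- ticket.job_done(): hands the job in; it is judged then, once.
The state is a dict: "t": time; "joint_pos": joint angles; "joint_velocities": joint speeds; "joint_efforts": joint torques, N m; "ee_pos": TCP position; "tcp_rot": TCP orientation; "ft_force": force on the tool from outside, world axes, zero at the start; "moment": the same for the moment, N m; "gripper_width": finger opening in m; "grip_force": force on a finger pad.
Only numpy, scipy, OpenCV 4.12 (cv2) and the standard library are available. Lean on these libraries where they do the work, as an engineer would, in place of code of your own. Each camera call takes 0.05 s, during which the arm holds its last target. There are 200 camera calls.

### The job

Set every stone-holder head that stands on the bench upright into the clevis bracket whose slot fits its foot (feet, slots and pins come in four sizes), fully down on the slot floor, and lock it with the retaining pin of matching length, pushed through both cheeks and the foot until its head is home against the bracket and its tip shows beyond the other cheek. Let go of everything; a pin without a holder is spare, and the jar, loupe and card box stay where they are.

Things in the scene. Friction and masses are not known exactly. Their poses are not given: they have to be found in the camera images.
- clevis1_seat (a point): fixed bracket: 8 mm black base 43 x 70 mm; 2 aluminium cheeks (8 thick, 44 wide, flared tops 51 above bench), slot 19 between, 35 over both; y stops 43 apart, 29 high. Point: centre of slot floor, 8 above bench. x: along the 10.5 mm pin holes, which are 26 above the point, and away from the robot within 0.25 rad; z up. Takes holder1, either way round
- holder1: loose holder head, upright on bench, may be absent: aluminium foot 16 (x) x 40 (y) x 46 mm high; on it a dark 14 x 14 mm shank from 46 to 72 mm, with two thin spring tongs holding a small green stone; total under 88 mm. Origin: centre of underside, z up. Grip the shank across y, TCP 68 mm above origin. 80-210 g
- holder1_hole (a point): centre of the 12 mm cross hole (along x) through the foot of holder1, 26 mm above its underside; axes of holder1
- pin1: loose steel pin lying flat: square dark head 18 x 18 x 30 mm, round shank 8 mm thick, 45 mm long, round-nosed. Origin: centre of head, 9 mm above bench when lying; x along shank to tip, shank starts at x = 15 mm. Head-heavy: shank lies level, and in the holes it sags up to 0.1 rad. 60 g. Fits holder1 in clevis1, from either side: head on a cheek, tip 10 mm out of the other
- pin1_mid (a point): point on the shank axis of pin1, 32.5 mm from its origin, that meets the middle of clevis1 and holder1_hole when the head is home; axes of pin1
- clevis2_seat (a point): fixed bracket: 8 mm black base 51 x 70 mm; 2 aluminium cheeks (8 thick, 44 wide, flared tops 51 above bench), slot 27 between, 43 over both; y stops 43 apart, 29 high. Point: centre of slot floor, 8 above bench. x: along the 10.5 mm pin holes, which are 26 above the point, and away from the robot within 0.25 rad; z up. Takes holder2, either way round
- holder2: loose holder head, upright on bench, may be absent: aluminium foot 24 (x) x 40 (y) x 46 mm high; on it a dark 14 x 14 mm shank from 46 to 72 mm, with a round black-rimmed mirror 26 mm across, standing on edge; total under 88 mm. Origin: centre of underside, z up. Grip the shank across y, TCP 68 mm above origin. 80-210 g
- holder2_hole (a point): centre of the 12 mm cross hole (along x) through the foot of holder2, 26 mm above its underside; axes of holder2
- pin2: loose steel pin lying flat: square dark head 18 x 18 x 30 mm, round shank 8 mm thick, 53 mm long, round-nosed. Origin: centre of head, 9 mm above bench when lying; x along shank to tip, shank starts at x = 15 mm. Head-heavy: shank lies level, and in the holes it sags up to 0.1 rad. 60 g. Fits holder2 in clevis2, from either side: head on a cheek, tip 10 mm out of the other
- pin2_mid (a point): point on the shank axis of pin2, 36.5 mm from its origin, that meets the middle of clevis2 and holder2_hole when the head is home; axes of pin2
- clevis3_seat (a point): fixed bracket: 8 mm black base 59 x 70 mm; 2 aluminium cheeks (8 thick, 44 wide, flared tops 51 above bench), slot 35 between, 51 over both; y stops 43 apart, 29 high. Point: centre of slot floor, 8 above bench. x: along the 10.5 mm pin holes, which are 26 above the point, and away from the robot within 0.25 rad; z up. Takes holder3, either way round
- holder3: loose holder head, upright on bench, may be absent: aluminium foot 32 (x) x 40 (y) x 46 mm high; on it a dark 14 x 14 mm shank from 46 to 72 mm, with a short black cross tube 28 mm long; total under 88 mm. Origin: centre of underside, z up. Grip the shank across y, TCP 68 mm above origin. 80-210 g
- holder3_hole (a point): centre of the 12 mm cross hole (along x) through the foot of holder3, 26 mm above its underside; axes of holder3
- pin3: loose steel pin lying flat: square dark head 18 x 18 x 30 mm, round shank 8 mm thick, 61 mm long, round-nosed. Origin: centre of head, 9 mm above bench when lying; x along shank to tip, shank starts at x = 15 mm. Head-heavy: shank lies level, and in the holes it sags up to 0.1 rad. 60 g. Fits holder3 in clevis3, from either side: head on a cheek, tip 10 mm out of the other
- pin3_mid (a point): point on the shank axis of pin3, 40.5 mm from its origin, that meets the middle of clevis3 and holder3_hole when the head is home; axes of pin3
- clevis4_seat (a point): fixed bracket: 8 mm black base 67 x 70 mm; 2 aluminium cheeks (8 thick, 44 wide, flared tops 51 above bench), slot 43 between, 59 over both; y stops 43 apart, 29 high. Point: centre of slot floor, 8 above bench. x: along the 10.5 mm pin holes, which are 26 above the point, and away from the robot within 0.25 rad; z up. Takes holder4, either way round
- holder4: loose holder head, upright on bench, may be absent: aluminium foot 40 (x) x 40 (y) x 46 mm high; on it a dark 14 x 14 mm shank from 46 to 72 mm, with a short brass collet, 13 mm across; total under 88 mm. Origin: centre of underside, z up. Grip the shank across y, TCP 68 mm above origin. 80-210 g
- holder4_hole (a point): centre of the 12 mm cross hole (along x) through the foot of holder4, 26 mm above its underside; axes of holder4
- pin4: loose steel pin lying flat: square dark head 18 x 18 x 30 mm, round shank 8 mm thick, 69 mm long, round-nosed. Origin: centre of head, 9 mm above bench when lying; x along shank to tip, shank starts at x = 15 mm. Head-heavy: shank lies level, and in the holes it sags up to 0.1 rad. 60 g. Fits holder4 in clevis4, from either side: head on a cheek, tip 10 mm out of the other
- pin4_mid (a point): point on the shank axis of pin4, 44.5 mm from its origin, that meets the middle of clevis4 and holder4_hole when the head is home; axes of pin4
- jar: bystander: small glass jar with a black cap, 52 mm across, 60 mm high, beyond the brackets; leave alone
- loupe: bystander: folded hand loupe, about 75 x 32 x 18 mm, beyond the brackets; leave alone
- stone_box: bystander: flat card box 50 x 80 x 25 mm, beyond the brackets; leave alone

How it is judged:
By the outcome, as a careful person would: the job done as asked, in the order asked, and still so for the second after the job is handed in, with the robot touching nothing.
Of holder1, holder2, holder3, holder4 only 3 to 4 are there at a start; the rules pass over those that are not, and their reading is None.
At some moment in a run one of pin1, pin2, pin3, pin4 may be knocked a few centimetres aside while the robot is not near it.
It also fails if it takes over 210 s, if anything falls off the work surface, if the arm or the gripper's body presses on something with over 40 N, if the wrist force passes 120 N, or if a joint passes its speed limit or range.

## Working session

There is one attempt and no reset: what is moved stays moved. The work goes in short steps, Python scripts to look and compute and a tool call to move; the robot and the scene stay as the last step left them, time stands still between calls to the robot, and variables do not carry over. Pictures are saved under pics/ and viewed, at most 14 in all, crops included, and the job is handed in when it is done.

Besides the shell and the picture viewer there is one more tool, called after "Request:" as a command line: name --argument value ..., lists and objects as JSON in quotes. step_arm: Moves the arm, as the interface text tells. Its arguments: {"type":"object","properties":{"increments":{"type":"array"},"force":{"type":"number"}},"required":["increments"]}

```bash
ls; mkdir -p pics; python3 - <<'E'
from rig import sensors, optics
import cv2,pickle
s=sensors.observe();print(s)
for n in("top","side"):
    f=optics.grab_frame(n);pickle.dump(f,open(f"pics/{n}0.pkl","wb"))
    cv2.imwrite(f"pics/{n}0.png",cv2.resize(f["pixels"],(800,600),interpolation=cv2.INTER_CUBIC))
    print(n,f["mtx"],f["k1"],f["rvec"],f["tvec"])
E
```

```text
pics
{'t': 0.0, 'joint_pos': array([ 1.05539399e+00,  3.51253408e-01,  1.65240263e+00, -1.83082881e-05,
        1.13909002e+00, -8.46068564e-02]), 'joint_velocities': array([-1.66316766e-03,  4.32791917e-04,  1.24329729e-03, -8.42458584e-05,
       -7.65064955e-05,  5.53878923e-04]), 'joint_efforts': array([ 9.45239663e-04, -5.06113064e+01, -2.91403860e+01, -4.84076054e-05,
        4.55050947e-03, -3.41860436e-05]), 'ee_pos': array([0.22951355, 0.49949664, 0.24945716]), 'tcp_rot': array([-1.62489169e-04,  2.13732213e-01,  9.76892117e-01, -5.53401246e-04]), 'ft_force': array([ 0.31876422, -0.71486714, -0.02827457]), 'moment': array([-0.05039488,  0.03350982, -0.0614034 ]), 'grip_force': 0.0, 'gripper_width': 0.08566982557219999}
top [[484.98654082   0.         252.56749471]
 [  0.         484.98654082 188.81083503]
 [  0.           0.           1.        ]] -0.17625504763316416 [ 2.20208227 -2.01213939  0.20363114] [-0.03938568  0.61871866  1.34670408]
side [[395.37583426   0.         250.50464887]
 [  0.         395.37583426 188.91594305]
 [  0.           0.           1.        ]] -0.00464119709007536 [ 0.206655   -2.70282231  1.39649207] [0.59038528 0.08610307 0.98110531]
```

View pics/top0.png

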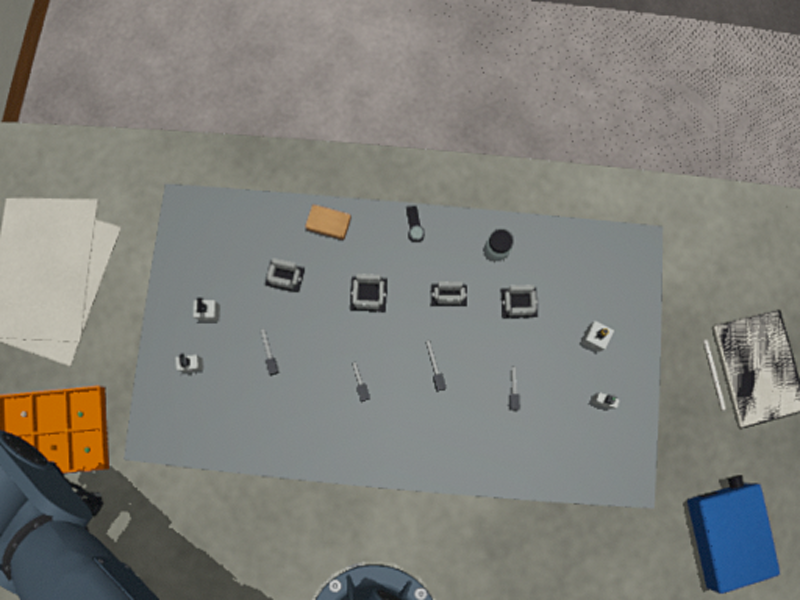

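View pics/side0.png

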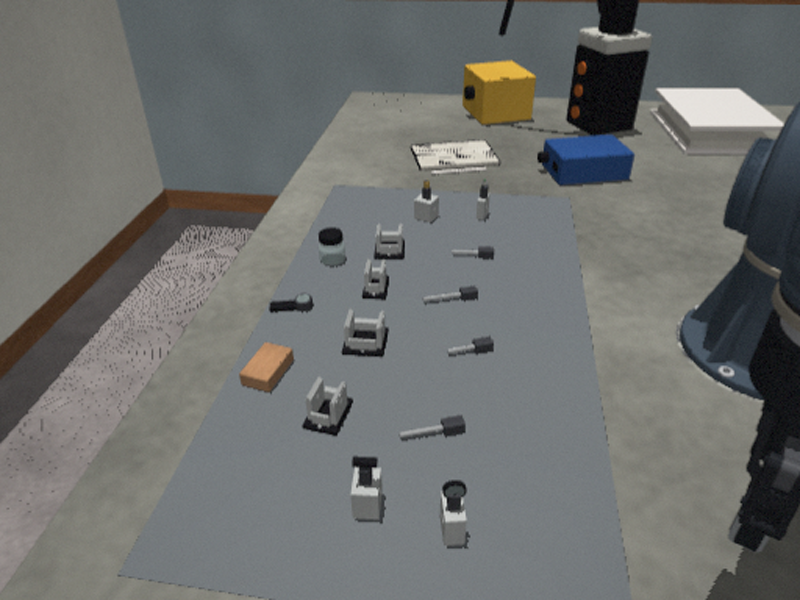

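```bash
cat > h.py <<'E'
import numpy as np, cv2, pickle
from rig import sensors, optics
def grab(n,tag=None):
    f=optics.grab_frame(n)
    if tag: pickle.dump(f,open(f"pics/{tag}.pkl","wb"))
    return f
def unproj(f,uv,z):
    K=f["mtx"];R=cv2.Rodrigues(np.array(f["rvec"],float))[0];t=np.array(f["tvec"],float).ravel()
    p=cv2.undistortPoints(np.array(uv,float).reshape(-1,1,2),K,np.array([f["k1"],0,0,0.])).reshape(-1,2)
    d=np.c_[p,np.ones(len(p))]@R; c=-R.T@t
    return (c+d*((np.broadcast_to(z,len(p))-c[2])/d[:,2])[:,None])[:,:2]
def proj(f,P):
    return cv2.projectPoints(np.array(P,float).reshape(-1,3),np.array(f["rvec"],float),np.array(f["tvec"],float),f["mtx"],np.array([f["k1"],0,0,0.]))[0].reshape(-1,2)
def tool():
    s=sensors.observe();w,x,y,z=s["tcp_rot"]
    return s["ee_pos"],np.arctan2(2*(x*y+w*z),1-2*(y*y+z*z)),s
def goto(x,y,z,yaw,rows=1):
    """dp in tool axes/0.4 and twist/0.08 from the present pose; yaw = yaw of tool x, nearest half turn"""
    p,psi,_=tool();d=np.array([x,y,z])-p
    c,s=np.cos(psi),np.sin(psi)
    l=np.array([c*d[0]+s*d[1], s*d[0]-c*d[1], -d[2]])
    dy=(yaw-psi+np.pi/2)%np.pi-np.pi/2
    return np.round(l/.4,4), np.round(-dy/.08,3)
E
python3 - <<'E'
from h import *
f=pickle.load(open("pics/top0.pkl","rb"))
it=[("c2?",285,275,.05),("c4?",369,293,.05),("c1?",449,293,.05),("c3?",520,301,.05),("h3",205,311,.046),("h2",188,364,.046),("h4",599,337,.046),("h1",606,401,.046)]
for n,u,v,z in it: print(n,unproj(f,[(u/1.5625,v/1.5625)],z)[0].round(3))
for n,a,b in [("pA",(271,367),(264,331)),("pB",(363,395),(356,364)),("pC",(438,383),(429,342)),("pD",(514,403),(515,367))]:
    P=unproj(f,np.array([a,b])/1.5625,.009);print(n,P.round(3).tolist(),np.linalg.norm(P[1]-P[0]).round(4),np.arctan2(*(P[1]-P[0])[::-1]).round(3))
w=grab("wrist","w0");cv2.imwrite("pics/w0.png",w["pixels"])
R=cv2.Rodrigues(w["rvec"])[0];c=-R.T@w["tvec"].ravel();p,psi,_=tool();d=c-p
print(psi,w["mtx"],w["k1"],"cam in tool",np.cos(psi)*d[0]+np.sin(psi)*d[1],np.sin(psi)*d[0]-np.cos(psi)*d[1],-d[2],"\n",R)
print(goto(.42,.30,.3,np.pi))
E
```

```text
c2? [0.642 0.227]
c4? [0.622 0.065]
c1? [ 0.636 -0.085]
c3? [ 0.632 -0.22 ]
h3 [0.56  0.372]
h2 [0.457 0.391]
h4 [ 0.577 -0.375]
h1 [ 0.458 -0.393]
pA [[0.47, 0.24], [0.538, 0.262]] 0.0713 0.312
pB [[0.433, 0.06], [0.491, 0.079]] 0.0605 0.319
pC [[0.469, -0.08], [0.545, -0.056]] 0.0802 0.297
pD [[0.443, -0.226], [0.512, -0.224]] 0.0686 0.037
2.7108205353965453 [[285.12790439   0.         253.57810132]
 [  0.         285.12790439 189.3164239 ]
 [  0.           0.           1.        ]] -0.06627557780894493 cam in tool 0.07752247247911437 0.0012553062049346503 -0.12343614898905197 
 [[ 4.17525953e-01  9.08664920e-01 -3.76244076e-04]
 [ 8.66144827e-01 -3.97862982e-01  3.02486671e-01]
 [ 2.74709334e-01 -1.26621917e-01 -9.53153541e-01]]
(array([-0.641 , -0.2545, -0.1261]), np.float64(-5.385))
```

View pics/w0.png

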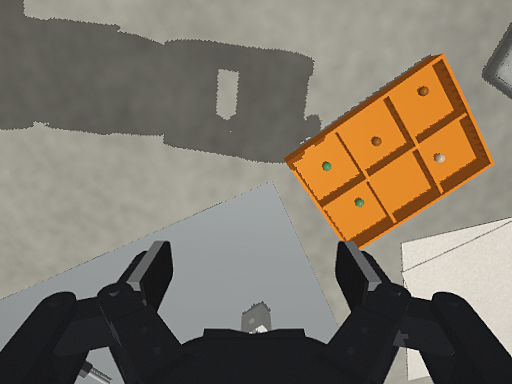

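Rough layout found: four holders, four brackets, four pins. Now hovering over each object with the wrist camera.

Request:
step_arm --increments '[{"gripper": 1, "dp": [0, 0, 0], "twist": -0.9}, {"gripper": 1, "dp": [0, 0, 0], "twist": -0.9}, {"gripper": 1, "dp": [0, 0, 0], "twist": -0.9}, {"gripper": 1, "dp": [0, 0, 0], "twist": -0.9}, {"gripper": 1, "dp": [0, 0, 0], "twist": -0.9}, {"gripper": 1, "dp": [0, 0, 0], "twist": -0.885}, {"gripper": 1, "dp": [-0.071, -0.034, 0.031], "twist": 0}, {"gripper": 1, "dp": [-0.071, -0.034, 0.031], "twist": 0}, {"gripper": 1, "dp": [-0.071, -0.034, 0.031], "twist": 0}, {"gripper": 1, "dp": [-0.071, -0.034, 0.031], "twist": 0}, {"gripper": 1, "dp": [-0.071, -0.034, 0.031], "twist": 0}, {"gripper": 1, "dp": [-0.071, -0.034, 0.031], "twist": 0}, {"gripper": 1, "dp": [-0.071, -0.034, 0.031], "twist": 0}, {"gripper": 1, "dp": [-0.071, -0.034, 0.031], "twist": 0}, {"gripper": 1, "dp": [0, 0, 0], "twist": 0}, {"gripper": 1, "dp": [0, 0, 0], "twist": 0}]'

```text
t: 1.48
ee_pos: [0.4575, 0.3899, 0.1497]
tcp_rot: [-0.001, 0.001, 1.0, -0.001]
ft_force: [-0.0, -0.3, 0.3]
gripper_width: 0.0848
grip_force: 0.0
```

```bash
python3 - <<'E'
from h import *
p,psi,s=tool();print(p,psi);f=grab("wrist","h2w");print(proj(f,[[.457,.391,.046]]))
cv2.imwrite("pics/h2w.png",f["pixels"])
E
```

```text
[0.45747864 0.38990238 0.14972586] 3.139284439028164
[[253.53499416 194.44701152]]
```

View pics/h2w.png

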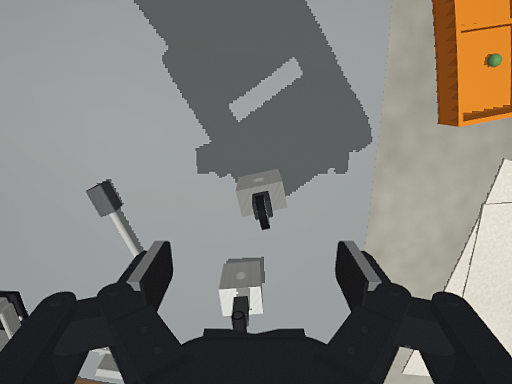

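The wrist view shows holder2 (mirror) with its foot at about (261,195) and holder3 at (241,285), both close to the predicted spots. I'll tour the rest and take a frame at each stop.

Request:
step_arm --increments '[{"gripper": 1, "dp": [-0.064, -0.011, 0], "twist": 0}, {"gripper": 1, "dp": [-0.064, -0.011, 0], "twist": 0}, {"gripper": 1, "dp": [-0.064, -0.011, 0], "twist": 0}, {"gripper": 1, "dp": [-0.064, -0.011, 0], "twist": 0}, {"gripper": 1, "dp": [0, 0, 0], "twist": 0}, {"gripper": 1, "dp": [0, 0, 0], "twist": 0}]'

```text
t: 2.03
ee_pos: [0.5591, 0.3739, 0.151]
tcp_rot: [0.0, -0.0, 1.0, 0.0]
ft_force: [-0.4, -0.0, 0.5]
gripper_width: 0.0854
grip_force: 0.0
```

```bash
python3 -c "from h import *;grab('wrist','h3w')"
```

Request:
step_arm --increments '[{"gripper": 1, "dp": [-0.041, -0.0725, 0], "twist": 0}, {"gripper": 1, "dp": [-0.041, -0.0725, 0], "twist": 0}, {"gripper": 1, "dp": [-0.041, -0.0725, 0], "twist": 0}, {"gripper": 1, "dp": [-0.041, -0.0725, 0], "twist": 0}, {"gripper": 1, "dp": [-0.041, -0.0725, 0], "twist": 0}, {"gripper": 1, "dp": [0, 0, 0], "twist": 0}, {"gripper": 1, "dp": [0, 0, 0], "twist": 0}]'

```text
t: 2.67
ee_pos: [0.6408, 0.2281, 0.1511]
tcp_rot: [-0.0, 0.001, 1.0, 0.0]
ft_force: [-0.4, 0.3, -0.4]
gripper_width: 0.0856
grip_force: 0.0
```

```bash
python3 -c "from h import *;grab('wrist','cA')"
```

Request:
step_arm --increments '[{"gripper": 1, "dp": [0.01, -0.081, 0], "twist": 0}, {"gripper": 1, "dp": [0.01, -0.081, 0], "twist": 0}, {"gripper": 1, "dp": [0.01, -0.081, 0], "twist": 0}, {"gripper": 1, "dp": [0.01, -0.081, 0], "twist": 0}, {"gripper": 1, "dp": [0.01, -0.081, 0], "twist": 0}, {"gripper": 1, "dp": [0, 0, 0], "twist": 0}, {"gripper": 1, "dp": [0, 0, 0], "twist": 0}]'

```text
t: 3.3
ee_pos: [0.6206, 0.0669, 0.1512]
tcp_rot: [-0.0, 0.0, 1.0, 0.0]
ft_force: [-0.2, 0.0, 0.2]
gripper_width: 0.0853
grip_force: 0.0
```

```bash
python3 -c "from h import *;grab('wrist','cB')"
```

Request:
step_arm --increments '[{"gripper": 1, "dp": [-0.007, -0.075, 0], "twist": 0}, {"gripper": 1, "dp": [-0.007, -0.075, 0], "twist": 0}, {"gripper": 1, "dp": [-0.007, -0.075, 0], "twist": 0}, {"gripper": 1, "dp": [-0.007, -0.075, 0], "twist": 0}, {"gripper": 1, "dp": [-0.007, -0.075, 0], "twist": 0}, {"gripper": 1, "dp": [0, 0, 0], "twist": 0}, {"gripper": 1, "dp": [0, 0, 0], "twist": 0}]'

```text
t: 3.93
ee_pos: [0.6355, -0.0827, 0.1507]
tcp_rot: [-0.0, -0.0, 1.0, 0.0]
ft_force: [0.9, 0.7, -0.0]
gripper_width: 0.0853
grip_force: 0.0
```

```bash
python3 -c "from h import *;grab('wrist','cC')"
```

Request:
step_arm --increments '[{"gripper": 1, "dp": [0.002, -0.0675, 0], "twist": 0}, {"gripper": 1, "dp": [0.002, -0.0675, 0], "twist": 0}, {"gripper": 1, "dp": [0.002, -0.0675, 0], "twist": 0}, {"gripper": 1, "dp": [0.002, -0.0675, 0], "twist": 0}, {"gripper": 1, "dp": [0.002, -0.0675, 0], "twist": 0}, {"gripper": 1, "dp": [0, 0, 0], "twist": 0}, {"gripper": 1, "dp": [0, 0, 0], "twist": 0}]'

```text
t: 4.57
ee_pos: [0.6315, -0.2175, 0.1506]
tcp_rot: [-0.0, -0.0, 1.0, 0.0]
ft_force: [-0.3, 0.8, -0.1]
gripper_width: 0.0856
grip_force: 0.0
```

```bash
python3 -c "from h import *;grab('wrist','cD')"
```

Request:
step_arm --increments '[{"gripper": 1, "dp": [0.0275, -0.0775, 0], "twist": 0}, {"gripper": 1, "dp": [0.0275, -0.0775, 0], "twist": 0}, {"gripper": 1, "dp": [0.0275, -0.0775, 0], "twist": 0}, {"gripper": 1, "dp": [0.0275, -0.0775, 0], "twist": 0}, {"gripper": 1, "dp": [0.0275, -0.0775, 0], "twist": 0}, {"gripper": 1, "dp": [0, 0, 0], "twist": 0}, {"gripper": 1, "dp": [0, 0, 0], "twist": 0}]'

```text
t: 5.2
ee_pos: [0.5765, -0.3729, 0.1507]
tcp_rot: [-0.0, 0.0, 1.0, 0.0]
ft_force: [0.3, 0.1, 0.3]
gripper_width: 0.0854
grip_force: 0.0
```

```bash
python3 -c "from h import *;grab('wrist','h4w')"
```

Request:
step_arm --increments '[{"gripper": 1, "dp": [0.06, -0.009, 0], "twist": 0}, {"gripper": 1, "dp": [0.06, -0.009, 0], "twist": 0}, {"gripper": 1, "dp": [0.06, -0.009, 0], "twist": 0}, {"gripper": 1, "dp": [0.06, -0.009, 0], "twist": 0}, {"gripper": 1, "dp": [0.06, -0.009, 0], "twist": 0}, {"gripper": 1, "dp": [0, 0, 0], "twist": 0}, {"gripper": 1, "dp": [0, 0, 0], "twist": 0}]'

```text
t: 5.83
ee_pos: [0.4568, -0.3901, 0.1512]
tcp_rot: [0.0, -0.001, 1.0, 0.0]
ft_force: [0.1, 0.7, -0.1]
gripper_width: 0.0855
grip_force: 0.0
```

```bash
python3 - <<'E'
from h import *
grab('wrist','h1w');print(tool()[:2])
def mont(name,items):
    out=[]
    for t,P in items:
        f=pickle.load(open(f"pics/{t}.pkl","rb"))
        c=proj(f,[P])[0].round().astype(int);x0,y0=c-[50,37]
        print(t,x0,y0);im=f["pixels"][max(y0,0):y0+75,x0:x0+100]
        im=cv2.resize(im,(400,300),interpolation=cv2.INTER_CUBIC);cv2.putText(im,t,(5,20),0,.6,(0,0,255),1)
        for k in range(0,400,40): cv2.putText(im,str(x0+k//4),(k,298),0,.3,(0,255,255),1)
        for k in range(0,300,40): cv2.putText(im,str(y0+k//4),(0,k+4),0,.3,(0,255,255),1)
        out.append(im)
    cv2.imwrite(name,np.vstack([np.hstack(out[:2]),np.hstack(out[2:])]))
mont("pics/mc.png",[("cA",(.642,.227,.04)),("cB",(.622,.065,.04)),("cC",(.636,-.085,.04)),("cD",(.632,-.22,.04))])
mont("pics/mh.png",[("h2w",(.457,.391,.04)),("h3w",(.56,.372,.04)),("h4w",(.577,-.375,.04)),("h1w",(.458,-.393,.04))])
E
```

```text
(array([ 0.45741334, -0.39033847,  0.15117478]), np.float64(-3.1401146593919864))
cA 201 156
cB 200 157
cC 200 156
cD 199 156
h2w 204 155
h3w 200 156
h4w 200 156
h1w 199 156
```

View pics/mc.png

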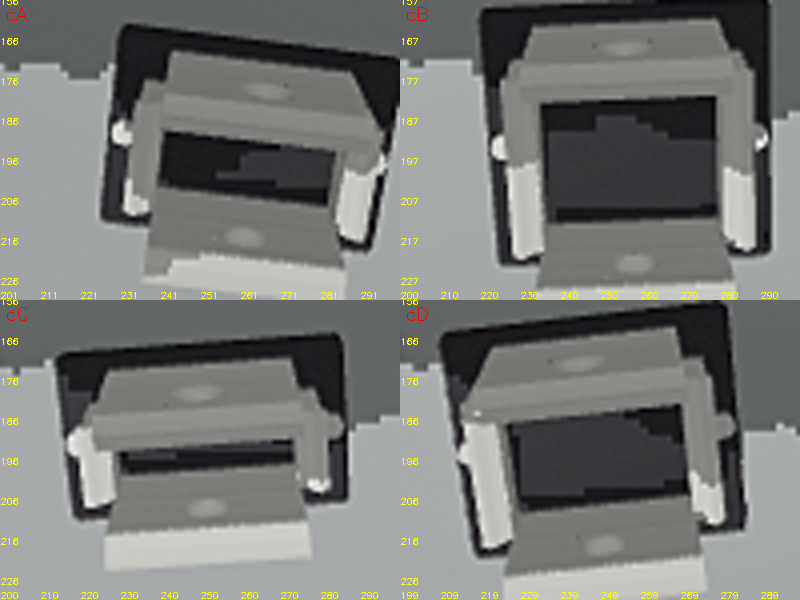

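View pics/mh.png

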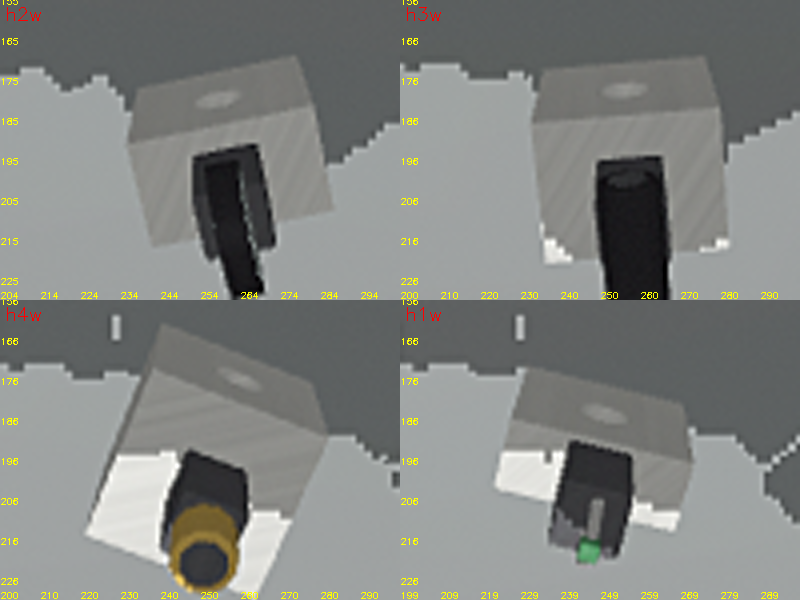

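The wrist frames show every bracket's near outer and far inner pin holes. They are at crop-px cA (268,90)/(244,236), cB (225,47)/(233,263), cC (198,93)/(207,208) and cD (178,63)/(204,245). All four corners of each holder foot top are visible too, e.g. h2 (127,145), (312,107), (333,210), (152,245).

```bash
python3 - <<'E'
from h import *
L=lambda t:pickle.load(open(f"pics/{t}.pkl","rb"))
cv=lambda o,P:(np.array(P,float)+.5)/4-.5+np.array(o)
for t,o,a,b in [("cA",(201,156),(268,90),(244,236)),("cB",(200,157),(225,47),(233,263)),("cC",(200,156),(198,93),(207,208)),("cD",(199,156),(178,63),(204,245))]:
    P=unproj(L(t),cv(o,[a,b]),.034);d=P[1]-P[0];n=np.linalg.norm(d)
    fr=(n-.008)/2/n  # centre is slot/2 from far point; n = slot+8
    slot=n-.008; c=P[1]-d/n*slot/2
    print(t,"dist",n.round(4),"centre",c.round(4),"yaw",np.arctan2(d[1],d[0]).round(3))
bc={"cA":[(122,25),(400,62),(370,250),(102,220)],"cB":[(80,10),(370,0),(370,255),(98,265)],"cC":[(57,55),(342,35),(348,200),(77,220)],"cD":[(40,35),(327,5),(345,228),(78,257)]}
for t,o in [("cA",(201,156)),("cB",(200,157)),("cC",(200,156)),("cD",(199,156))]:
    P=unproj(L(t),cv(o,bc[t]),.008);d=P[2]+P[3]-P[0]-P[1];e=P[1]+P[2]-P[0]-P[3]
    print(t,"base",P.mean(0).round(4),np.linalg.norm(d/2).round(4),np.linalg.norm(e/2).round(4),"yaws",np.arctan2(d[1],d[0]).round(3),np.arctan2(-e[0],e[1]).round(3))
hc={"h2w":((204,155),[(127,145),(312,107),(333,210),(152,245)],(217,99),.024),"h3w":((200,156),[(132,122),(319,107),(328,248),(145,263)],(225,90),.032),
"h4w":((200,156),[(150,67),(326,133),(260,292),(86,233)],(240,80),.04),"h1w":((199,156),[(110,115),(292,162),(278,230),(95,187)],(203,113),.016)}
for t,(o,q,h,w) in hc.items():
    f=L(t);P=unproj(f,cv(o,q),.046);d=(P[2]+P[3]-P[0]-P[1])/2;e=(P[1]+P[2]-P[0]-P[3])/2
    y=np.arctan2(d[1]-e[0],d[0]+e[1]);H=unproj(f,cv(o,[h]),.026)[0]
    print(t,P.mean(0).round(4),np.linalg.norm(d).round(4),np.linalg.norm(e).round(4),"yaw",y.round(3),"from hole",(H+w/2*np.array([np.cos(y),np.sin(y)])).round(4))
E
```

```text
cA dist 0.0348 centre [0.6511 0.2386] yaw -0.144
cB dist 0.051 centre [0.6304 0.0713] yaw 0.038
cC dist 0.027 centre [ 0.6426 -0.0841] yaw 0.071
cD dist 0.043 centre [ 0.6398 -0.222 ] yaw 0.127
cA base [0.6503 0.2385] 0.0498 0.0678 yaws -0.116 -0.129
cB base [0.6299 0.0716] 0.066 0.0691 yaws 0.037 0.037
cC base [ 0.6416 -0.0839] 0.0424 0.0682 yaws 0.073 0.075
cD base [ 0.639  -0.2216] 0.0576 0.0683 yaws 0.114 0.111
h2w [0.4611 0.3976] 0.0233 0.0395 yaw 0.21 from hole [0.4612 0.3974]
h3w [0.5662 0.3784] 0.0321 0.0396 yaw 0.082 from hole [0.5664 0.3786]
h4w [ 0.5828 -0.3738] 0.0393 0.0398 yaw -0.363 from hole [ 0.5841 -0.3732]
h1w [ 0.4612 -0.3943] 0.0161 0.0401 yaw -0.239 from hole [ 0.4614 -0.3946]
```

Brackets identified: cA is clevis2, cB clevis4, cC clevis1, cD clevis3. First I grip holder1 once and release it, to calibrate the camera's sideways bias.

Request:
step_arm --increments '[{"gripper": 1, "dp": [-0.01, -0.01, 0], "twist": 0}, {"gripper": 1, "dp": [0, 0, 0], "twist": 1}, {"gripper": 1, "dp": [0, 0, 0], "twist": 1}, {"gripper": 1, "dp": [0, 0, 0], "twist": 1}, {"gripper": 1, "dp": [0, 0, 0.052], "twist": 0}, {"gripper": 1, "dp": [0, 0, 0.052], "twist": 0}, {"gripper": 1, "dp": [0, 0, 0.052], "twist": 0}, {"gripper": 1, "dp": [0, 0, 0.052], "twist": 0}, {"gripper": -0.2, "dp": [0, 0, 0], "twist": 0}, {"gripper": -0.4, "dp": [0, 0, 0], "twist": 0}, {"gripper": -0.5, "dp": [0, 0, 0], "twist": 0}, {"gripper": -0.6, "dp": [0, 0, 0], "twist": 0}, {"gripper": -0.7, "dp": [0, 0, 0], "twist": 0}, {"gripper": -0.8, "dp": [0, 0, 0], "twist": 0}, {"gripper": -1, "dp": [0, 0, 0], "twist": 0}, {"gripper": -1, "dp": [0, 0, 0], "twist": 0}, {"gripper": -1, "dp": [0, 0, 0], "twist": 0}, {"gripper": -1, "dp": [0, 0, 0], "twist": 0}]' --force 40

```text
t: 7.38
ee_pos: [0.4607, -0.396, 0.0686]
tcp_rot: [0.001, 0.12, 0.993, -0.0]
ft_force: [0.0, 1.3, 6.9]
gripper_width: 0.0132
grip_force: 40.5
```

```bash
python3 - <<'E'
from h import *
p,psi,s=tool();print(p,psi,s["gripper_width"],s["grip_force"],s["ft_force"]);np.save("pics/h1grip.npy",np.r_[p,psi])
E
```

```text
[ 0.46070773 -0.3959815   0.06864362] 2.9015693589973024 0.013170089140915787 40.54870069026947 [0.04912078 1.34905374 6.87918886]
```

Request:
step_arm --increments '[{"gripper": -0.4, "dp": [0, 0, 0], "twist": 0}, {"gripper": 0, "dp": [0, 0, 0], "twist": 0}, {"gripper": 1, "dp": [0, 0, 0], "twist": 0}, {"gripper": 1, "dp": [0, 0, 0], "twist": 0}, {"gripper": 1, "dp": [0, 0, 0], "twist": 0}, {"gripper": 1, "dp": [0, 0, -0.052], "twist": 0}, {"gripper": 1, "dp": [0, 0, -0.052], "twist": 0}, {"gripper": 1, "dp": [0, 0, -0.052], "twist": 0}, {"gripper": 1, "dp": [0, 0, -0.052], "twist": 0}, {"gripper": 1, "dp": [0, 0, 0], "twist": -1}, {"gripper": 1, "dp": [0, 0, 0], "twist": -1}, {"gripper": 1, "dp": [0, 0, 0], "twist": -1}, {"gripper": 1, "dp": [0, 0, 0], "twist": 0}, {"gripper": 1, "dp": [0, 0, 0], "twist": 0}]'

```text
t: 8.55
ee_pos: [0.4602, -0.3956, 0.1507]
tcp_rot: [-0.0, 0.001, 1.0, 0.0]
ft_force: [0.3, -0.5, 0.6]
gripper_width: 0.085
grip_force: 0.0
```

```bash
python3 - <<'E'
from h import *
f=grab("wrist","h1c");g=pickle.load(open("pics/h1w.pkl","rb"));print(tool()[:2])
q=(np.array([(110,115),(292,162),(278,230),(95,187)])+.5)/4-.5+[199,156]
A=cv2.cvtColor(g["pixels"],6)[165:215,215:280].astype(np.float32);B=cv2.cvtColor(f["pixels"],6)[150:230,195:300].astype(np.float32)
W=np.float32([[1,0,20],[0,1,15]])
cc,W=cv2.findTransformECC(A,B,W,cv2.MOTION_EUCLIDEAN,(3,200,1e-6));print(cc,W)
q2=(q-[215,165])@W[:,:2].T+W[:,2]+[195,150]
P=unproj(f,q2,.046);d=(P[2]+P[3]-P[0]-P[1])/2;e=(P[1]+P[2]-P[0]-P[3])/2;y=np.arctan2(d[1]-e[0],d[0]+e[1])
G=np.load("pics/h1grip.npy");print("meas",P.mean(0),y,"grip",G)
dl=P.mean(0)-G[:2];n=np.array([-np.sin(G[3]),np.cos(G[3])]);print("meas-true along grip-y",dl@n, n,dl)
cv2.imwrite("pics/h1c.png",cv2.resize(f["pixels"][150:225,199:299],(400,300),interpolation=cv2.INTER_CUBIC))
E
```

```text
(array([ 0.46019115, -0.39562665,  0.15067462]), np.float64(3.138763810639079))
0.9239147393767055 [[ 0.99960905  0.0279591  25.065784  ]
 [-0.0279591   0.99960905 14.1339855 ]]
meas [ 0.46278764 -0.39470359] -0.2117260005580928 grip [ 0.46070773 -0.3959815   0.06864362  2.90156936]
meas-true along grip-y -0.0017357233272794841 [-0.23772525 -0.97133244] [0.00207991 0.00127791]
```

View pics/h1c.png

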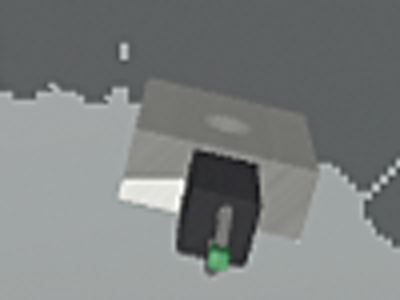

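The check image shows the foot corners at crop (133,130), (318,170), (300,240) and (118,197).

```bash
python3 - <<'E'
from h import *
f=pickle.load(open("pics/h1c.pkl","rb"))
cv=lambda o,P:(np.array(P,float)+.5)/4-.5+np.array(o)
P=unproj(f,cv((199,150),[(133,130),(318,170),(300,240),(118,197)]),.046);d=(P[2]+P[3]-P[0]-P[1])/2;e=(P[1]+P[2]-P[0]-P[3])/2;y=np.arctan2(d[1]-e[0],d[0]+e[1])
H=unproj(f,cv((199,150),[(228,124)]),.026)[0]+.008*np.array([np.cos(y),np.sin(y)])
G=np.load("pics/h1grip.npy");n=np.array([-np.sin(G[3]),np.cos(G[3])])
for c in (P.mean(0),H): print(c,y,(c-G[:2])@n,c-G[:2])
print(np.linalg.norm(d),np.linalg.norm(e))
E
```

```text
[ 0.46140793 -0.39480833] -0.2343914524400772 -0.0013059867700110546 [0.0007002  0.00117316]
[ 0.46154013 -0.39433509] -0.2343914524400772 -0.0017970878480988643 [0.0008324 0.0016464]
0.015712734995613282 0.03991155363712009
```

Camera bias is about +1.5 mm in y (measured minus true). Now I grip holder1 for real and carry it to clevis1.

Request:
step_arm --increments '[{"gripper": 1, "dp": [-0.003, -0.001, 0], "twist": 0}, {"gripper": 1, "dp": [0, 0, 0], "twist": 0.988}, {"gripper": 1, "dp": [0, 0, 0], "twist": 0.988}, {"gripper": 1, "dp": [0, 0, 0], "twist": 0.988}, {"gripper": 1, "dp": [0, 0, 0.0515], "twist": 0}, {"gripper": 1, "dp": [0, 0, 0.0515], "twist": 0}, {"gripper": 1, "dp": [0, 0, 0.0515], "twist": 0}, {"gripper": 1, "dp": [0, 0, 0.0515], "twist": 0}, {"gripper": -1, "dp": [0, 0, 0], "twist": 0}, {"gripper": -1, "dp": [0, 0, 0], "twist": 0}, {"gripper": -1, "dp": [0, 0, 0], "twist": 0}, {"gripper": -1, "dp": [0, 0, 0], "twist": 0}, {"gripper": -1, "dp": [0, 0, 0], "twist": 0}, {"gripper": -1, "dp": [0, 0, 0], "twist": 0}, {"gripper": -1, "dp": [0, 0, 0], "twist": 0}, {"gripper": -1, "dp": [0, 0, -0.03], "twist": 0}, {"gripper": -1, "dp": [0, 0, -0.06], "twist": 0}, {"gripper": -1, "dp": [0, 0, -0.06], "twist": 0}, {"gripper": -1, "dp": [0, 0, -0.06], "twist": 0}, {"gripper": -1, "dp": [0, 0, -0.02], "twist": 0}]' --force 50

```text
t: 10.27
ee_pos: [0.4624, -0.397, 0.1646]
tcp_rot: [0.002, 0.118, 0.993, -0.002]
ft_force: [0.2, -0.2, 0.6]
gripper_width: 0.0125
grip_force: 48.9
```

Request:
step_arm --increments '[{"gripper": -1, "dp": [0, 0, 0], "twist": -0.978}, {"gripper": -1, "dp": [0, 0, 0], "twist": -0.978}, {"gripper": -1, "dp": [0, 0, 0], "twist": -0.978}, {"gripper": -1, "dp": [0, 0, 0], "twist": -0.978}, {"gripper": -1, "dp": [-0.0462, 0.0674, 0], "twist": 0}, {"gripper": -1, "dp": [-0.0462, 0.0674, 0], "twist": 0}, {"gripper": -1, "dp": [-0.0462, 0.0674, 0], "twist": 0}, {"gripper": -1, "dp": [-0.0462, 0.0674, 0], "twist": 0}, {"gripper": -1, "dp": [-0.0462, 0.0674, 0], "twist": 0}, {"gripper": -1, "dp": [-0.0462, 0.0674, 0], "twist": 0}, {"gripper": -1, "dp": [-0.0462, 0.0674, 0], "twist": 0}, {"gripper": -1, "dp": [-0.0462, 0.0674, 0], "twist": 0}, {"gripper": -1, "dp": [-0.0462, 0.0674, 0], "twist": 0}, {"gripper": -1, "dp": [-0.0462, 0.0674, 0], "twist": 0}, {"gripper": -1, "dp": [-0.0462, 0.0674, 0], "twist": 0}, {"gripper": -1, "dp": [0, 0, 0], "twist": 0}, {"gripper": -1, "dp": [0, 0, 0], "twist": 0}, {"gripper": -1, "dp": [0, 0, 0], "twist": 0}]'

```text
t: 11.77
ee_pos: [0.6413, -0.0851, 0.1601]
tcp_rot: [-0.0, -0.038, 0.999, -0.0]
ft_force: [0.0, -0.4, -0.3]
gripper_width: 0.0134
grip_force: 49.0
```

```bash
python3 - <<'E'
from h import *
print(tool()[:2],tool()[2]["gripper_width"]);print(goto(.6424,-.0856,.078,.073))
E
```

```text
(array([ 0.64125706, -0.08513479,  0.16008364]), np.float64(-3.0654931724371286)) 0.013377298762724404
(array([-0.0028, -0.0014,  0.2052]), np.float64(0.039))
```

Request:
step_arm --increments '[{"gripper": -1, "dp": [-0.0028, -0.0014, 0], "twist": 0.04}, {"gripper": -1, "dp": [0, 0, 0.05], "twist": 0}, {"gripper": -1, "dp": [0, 0, 0.05], "twist": 0}, {"gripper": -1, "dp": [0, 0, 0.03], "twist": 0}, {"gripper": -1, "dp": [0, 0, 0.02], "twist": 0}, {"gripper": -1, "dp": [0, 0, 0.02], "twist": 0}, {"gripper": -1, "dp": [0, 0, 0.02], "twist": 0}, {"gripper": -1, "dp": [0, 0, 0.015], "twist": 0}, {"gripper": -1, "dp": [0, 0, 0], "twist": 0}, {"gripper": -1, "dp": [0, 0, 0], "twist": 0}]'

```text
t: 12.6
ee_pos: [0.643, -0.0855, 0.0785]
tcp_rot: [0.0, -0.036, 0.999, -0.0]
ft_force: [0.7, -0.4, -0.1]
gripper_width: 0.0128
grip_force: 49.0
```

Request:
step_arm --increments '[{"gripper": -1, "dp": [0, 0, 0.004], "twist": 0}, {"gripper": -1, "dp": [0, 0, 0.004], "twist": 0}, {"gripper": -1, "dp": [0, 0, 0], "twist": 0}]'

```text
t: 12.85
ee_pos: [0.6437, -0.0855, 0.0775]
tcp_rot: [0.001, -0.036, 0.999, -0.0]
ft_force: [-5.4, 1.8, 17.3]
gripper_width: 0.0125
grip_force: 51.3
```

Request:
step_arm --increments '[{"gripper": -0.5, "dp": [0, 0, 0], "twist": 0}, {"gripper": 0, "dp": [0, 0, 0], "twist": 0}, {"gripper": 0.5, "dp": [0, 0, 0], "twist": 0}, {"gripper": 1, "dp": [0, 0, 0], "twist": 0}, {"gripper": 1, "dp": [0, 0, -0.05], "twist": 0}, {"gripper": 1, "dp": [0, 0, -0.08], "twist": 0}, {"gripper": 1, "dp": [0, 0, -0.08], "twist": 0}, {"gripper": 1, "dp": [0, 0, -0.04], "twist": 0.9}, {"gripper": 1, "dp": [0, 0, 0], "twist": 0.91}, {"gripper": 1, "dp": [0, 0, 0], "twist": 0.91}, {"gripper": 1, "dp": [0, 0, 0], "twist": 0.91}, {"gripper": 1, "dp": [0, 0, 0], "twist": 0.91}, {"gripper": 1, "dp": [0, 0, 0], "twist": 0.91}]'

```text
t: 13.93
ee_pos: [0.6428, -0.0854, 0.175]
tcp_rot: [-0.0, 0.182, 0.983, -0.0]
ft_force: [-0.8, 0.9, 0.1]
gripper_width: 0.0854
grip_force: 0.0
```

Request:
step_arm --increments '[{"gripper": 1, "dp": [-0.0131, -0.0811, 0], "twist": 0}, {"gripper": 1, "dp": [-0.0131, -0.0811, 0], "twist": 0}, {"gripper": 1, "dp": [-0.0131, -0.0811, 0], "twist": 0}, {"gripper": 1, "dp": [-0.0131, -0.0811, 0], "twist": 0}, {"gripper": 1, "dp": [-0.0131, -0.0811, 0], "twist": 0}, {"gripper": 1, "dp": [-0.0131, -0.0811, 0], "twist": 0}, {"gripper": 1, "dp": [-0.0131, -0.0811, 0], "twist": 0}, {"gripper": 1, "dp": [-0.0131, -0.0811, 0], "twist": 0}, {"gripper": 1, "dp": [-0.0131, -0.0811, 0], "twist": 0}, {"gripper": 1, "dp": [0, 0, 0], "twist": 0}, {"gripper": 1, "dp": [0, 0, 0], "twist": 0}]'

```text
t: 14.85
ee_pos: [0.5824, -0.3765, 0.1746]
tcp_rot: [-0.0, 0.182, 0.983, 0.0]
ft_force: [-0.4, 1.3, 0.4]
gripper_width: 0.0855
grip_force: 0.0
```

```bash
python3 - <<'E'
from h import *
print(tool()[:2]);print(goto(.5834,-.375,.068,-.363))
E
```

```text
(array([ 0.58239841, -0.37650532,  0.17462354]), np.float64(2.775777812260941))
(array([-0.001 ,  0.0044,  0.2666]), np.float64(-0.035))
```

Request:
step_arm --increments '[{"gripper": 1, "dp": [-0.001, 0.0044, 0], "twist": 0}, {"gripper": 1, "dp": [0, 0, 0.0533], "twist": 0}, {"gripper": 1, "dp": [0, 0, 0.0533], "twist": 0}, {"gripper": 1, "dp": [0, 0, 0.0533], "twist": 0}, {"gripper": 1, "dp": [0, 0, 0.0533], "twist": 0}, {"gripper": 1, "dp": [0, 0, 0.0533], "twist": 0}, {"gripper": -1, "dp": [0, 0, 0], "twist": 0}, {"gripper": -1, "dp": [0, 0, 0], "twist": 0}, {"gripper": -1, "dp": [0, 0, 0], "twist": 0}, {"gripper": -1, "dp": [0, 0, 0], "twist": 0}, {"gripper": -1, "dp": [0, 0, 0], "twist": 0}, {"gripper": -1, "dp": [0, 0, 0], "twist": 0}, {"gripper": -1, "dp": [0, 0, 0], "twist": 0}, {"gripper": -1, "dp": [0, 0, -0.03], "twist": 0}, {"gripper": -1, "dp": [0, 0, -0.06], "twist": 0}, {"gripper": -1, "dp": [0, 0, -0.06], "twist": 0}, {"gripper": -1, "dp": [0, 0, -0.06], "twist": 0}, {"gripper": -1, "dp": [0, 0, -0.06], "twist": 0}, {"gripper": -1, "dp": [0, 0, -0.03], "twist": 0}]' --force 50

```text
t: 16.43
ee_pos: [0.5848, -0.3741, 0.1926]
tcp_rot: [0.002, 0.181, 0.984, -0.001]
ft_force: [0.3, 0.1, -1.0]
gripper_width: 0.0127
grip_force: 51.6
```

Request:
step_arm --increments '[{"gripper": -1, "dp": [0, 0, 0], "twist": -0.8333}, {"gripper": -1, "dp": [0, 0, 0], "twist": -0.8333}, {"gripper": -1, "dp": [0, 0, 0], "twist": -0.8333}, {"gripper": -1, "dp": [0, 0, 0], "twist": -0.8333}, {"gripper": -1, "dp": [0, 0, 0], "twist": -0.8333}, {"gripper": -1, "dp": [0, 0, 0], "twist": -0.8333}]'

```text
t: 16.93
ee_pos: [0.5839, -0.3734, 0.1884]
tcp_rot: [-0.0, -0.02, 1.0, 0.0]
ft_force: [0.5, -0.8, -1.5]
gripper_width: 0.0129
grip_force: 51.6
```

Request:
step_arm --increments '[{"gripper": -1, "dp": [-0.0106, 0.0738, 0], "twist": 0}, {"gripper": -1, "dp": [-0.0106, 0.0738, 0], "twist": 0}, {"gripper": -1, "dp": [-0.0106, 0.0738, 0], "twist": 0}, {"gripper": -1, "dp": [-0.0106, 0.0738, 0], "twist": 0}, {"gripper": -1, "dp": [-0.0106, 0.0738, 0], "twist": 0}, {"gripper": -1, "dp": [-0.0106, 0.0738, 0], "twist": 0}, {"gripper": -1, "dp": [-0.0106, 0.0738, 0], "twist": 0}, {"gripper": -1, "dp": [-0.0106, 0.0738, 0], "twist": 0}, {"gripper": -1, "dp": [-0.0106, 0.0738, 0], "twist": 0}, {"gripper": -1, "dp": [-0.0106, 0.0738, 0], "twist": 0}, {"gripper": -1, "dp": [-0.0106, 0.0738, 0], "twist": 0}, {"gripper": -1, "dp": [-0.0106, 0.0738, 0], "twist": 0}, {"gripper": -1, "dp": [-0.0106, 0.0738, 0], "twist": 0}, {"gripper": -1, "dp": [-0.0106, 0.0738, 0], "twist": 0}, {"gripper": -1, "dp": [-0.0106, 0.0738, 0], "twist": 0}, {"gripper": -1, "dp": [0, 0, 0], "twist": 0}, {"gripper": -1, "dp": [0, 0, 0], "twist": 0}, {"gripper": -1, "dp": [0, 0, 0], "twist": 0}]'

```text
t: 18.43
ee_pos: [0.6313, 0.0709, 0.1884]
tcp_rot: [-0.0, -0.018, 1.0, -0.0]
ft_force: [0.2, 0.7, -1.4]
gripper_width: 0.0124
grip_force: 51.6
```

```bash
python3 - <<'E'
from h import *
print(tool()[:2],tool()[2]["gripper_width"]);print(goto(.6304,.0698,.0785,.037))
E
```

```text
(array([0.63126679, 0.07088317, 0.18843594]), np.float64(-3.104749417199825)) 0.012439836401324397
(array([ 0.0023, -0.0026,  0.2748]), np.float64(-0.002))
```

Request:
step_arm --increments '[{"gripper": -1, "dp": [0.0023, -0.0026, 0.03], "twist": 0}, {"gripper": -1, "dp": [0, 0, 0.06], "twist": 0}, {"gripper": -1, "dp": [0, 0, 0.05], "twist": 0}, {"gripper": -1, "dp": [0, 0, 0.04], "twist": 0}, {"gripper": -1, "dp": [0, 0, 0.03], "twist": 0}, {"gripper": -1, "dp": [0, 0, 0.02], "twist": 0}, {"gripper": -1, "dp": [0, 0, 0.02], "twist": 0}, {"gripper": -1, "dp": [0, 0, 0.025], "twist": 0}, {"gripper": -1, "dp": [0, 0, 0], "twist": 0}, {"gripper": -1, "dp": [0, 0, 0], "twist": 0}]'

```text
t: 19.27
ee_pos: [0.6306, 0.0701, 0.0784]
tcp_rot: [-0.0, -0.018, 1.0, 0.0]
ft_force: [-0.4, -1.0, -0.7]
gripper_width: 0.013
grip_force: 52.3
```

Request:
step_arm --increments '[{"gripper": -1, "dp": [0, 0, 0.004], "twist": 0}, {"gripper": -1, "dp": [0, 0, 0.004], "twist": 0}, {"gripper": -1, "dp": [0, 0, 0], "twist": 0}]'

```text
t: 19.52
ee_pos: [0.631, 0.0703, 0.077]
tcp_rot: [0.001, -0.018, 1.0, 0.0]
ft_force: [-5.0, -1.0, 13.1]
gripper_width: 0.0129
grip_force: 54.1
```

Request:
step_arm --increments '[{"gripper": -0.5, "dp": [0, 0, 0], "twist": 0}, {"gripper": 0, "dp": [0, 0, 0], "twist": 0}, {"gripper": 0.5, "dp": [0, 0, 0], "twist": 0}, {"gripper": 1, "dp": [0, 0, 0], "twist": 0}, {"gripper": 1, "dp": [0, 0, -0.05], "twist": 0}, {"gripper": 1, "dp": [0, 0, -0.08], "twist": 0}, {"gripper": 1, "dp": [0, 0, -0.08], "twist": 0}, {"gripper": 1, "dp": [0, 0, -0.04], "twist": -0.56}]'

```text
t: 20.18
ee_pos: [0.6317, 0.0702, 0.1791]
tcp_rot: [0.002, -0.04, 0.999, -0.0]
ft_force: [0.7, 0.3, -0.1]
gripper_width: 0.0854
grip_force: 0.0
```

Request:
step_arm --increments '[{"gripper": 1, "dp": [0.0098, 0.0778, 0], "twist": 0}, {"gripper": 1, "dp": [0.0098, 0.0778, 0], "twist": 0}, {"gripper": 1, "dp": [0.0098, 0.0778, 0], "twist": 0}, {"gripper": 1, "dp": [0.0098, 0.0778, 0], "twist": 0}, {"gripper": 1, "dp": [0.0098, 0.0778, 0], "twist": 0}, {"gripper": 1, "dp": [0.0098, 0.0778, 0], "twist": 0}, {"gripper": 1, "dp": [0.0098, 0.0778, 0], "twist": 0}, {"gripper": 1, "dp": [0.0098, 0.0778, 0], "twist": 0}, {"gripper": 1, "dp": [0.0098, 0.0778, 0], "twist": 0}, {"gripper": 1, "dp": [0.0098, 0.0778, 0], "twist": 0}, {"gripper": 1, "dp": [0, 0, 0], "twist": 0}, {"gripper": 1, "dp": [0, 0, 0], "twist": 0}]'

```text
t: 21.18
ee_pos: [0.5655, 0.3785, 0.175]
tcp_rot: [-0.0, -0.042, 0.999, -0.0]
ft_force: [-0.5, -0.6, -0.6]
gripper_width: 0.0857
grip_force: 0.0
```

```bash
python3 - <<'E'
from h import *
print(tool()[:2]);print(goto(.5663,.377,.068,.082))
E
```

```text
(array([0.56553999, 0.37850733, 0.1749766 ]), np.float64(-3.0577927378429335))
(array([-0.0016, -0.0039,  0.2674]), np.float64(0.022))
```

Request:
step_arm --increments '[{"gripper": 1, "dp": [-0.0016, -0.0039, 0], "twist": 0}, {"gripper": 1, "dp": [0, 0, 0.0534], "twist": 0}, {"gripper": 1, "dp": [0, 0, 0.0534], "twist": 0}, {"gripper": 1, "dp": [0, 0, 0.0534], "twist": 0}, {"gripper": 1, "dp": [0, 0, 0.0534], "twist": 0}, {"gripper": 1, "dp": [0, 0, 0.0534], "twist": 0}, {"gripper": -1, "dp": [0, 0, 0], "twist": 0}, {"gripper": -1, "dp": [0, 0, 0], "twist": 0}, {"gripper": -1, "dp": [0, 0, 0], "twist": 0}, {"gripper": -1, "dp": [0, 0, 0], "twist": 0}, {"gripper": -1, "dp": [0, 0, 0], "twist": 0}, {"gripper": -1, "dp": [0, 0, 0], "twist": 0}, {"gripper": -1, "dp": [0, 0, 0], "twist": 0}, {"gripper": -1, "dp": [0, 0, -0.03], "twist": 0}, {"gripper": -1, "dp": [0, 0, -0.06], "twist": 0}, {"gripper": -1, "dp": [0, 0, -0.06], "twist": 0}, {"gripper": -1, "dp": [0, 0, -0.06], "twist": 0}, {"gripper": -1, "dp": [0, 0, -0.06], "twist": 0}, {"gripper": -1, "dp": [0, 0, -0.04], "twist": -0.41}]' --force 50

```text
t: 22.77
ee_pos: [0.5673, 0.3759, 0.196]
tcp_rot: [0.001, -0.057, 0.998, 0.001]
ft_force: [0.3, 0.1, -1.0]
gripper_width: 0.0123
grip_force: 51.4
```

Request:
step_arm --increments '[{"gripper": -1, "dp": [0, -0.04, 0], "twist": 0}, {"gripper": -1, "dp": [-0.0006, -0.084, 0], "twist": 0}, {"gripper": -1, "dp": [-0.0006, -0.084, 0], "twist": 0}, {"gripper": -1, "dp": [-0.0006, -0.084, 0], "twist": 0}, {"gripper": -1, "dp": [-0.0006, -0.084, 0], "twist": 0}, {"gripper": -1, "dp": [-0.0006, -0.084, 0], "twist": 0}, {"gripper": -1, "dp": [-0.0006, -0.084, 0], "twist": 0}, {"gripper": -1, "dp": [-0.0006, -0.084, 0], "twist": 0}, {"gripper": -1, "dp": [-0.0006, -0.084, 0], "twist": 0}, {"gripper": -1, "dp": [-0.0006, -0.084, 0], "twist": 0}, {"gripper": -1, "dp": [-0.0006, -0.084, 0], "twist": 0}, {"gripper": -1, "dp": [-0.0006, -0.084, 0], "twist": 0}, {"gripper": -1, "dp": [-0.0006, -0.084, 0], "twist": 0}, {"gripper": -1, "dp": [-0.0006, -0.084, 0], "twist": 0}, {"gripper": -1, "dp": [-0.0006, -0.084, 0], "twist": 0}, {"gripper": -1, "dp": [-0.0006, -0.084, 0], "twist": 0}, {"gripper": -1, "dp": [-0.0006, -0.084, 0], "twist": 0}, {"gripper": -1, "dp": [-0.0006, -0.084, 0], "twist": 0}, {"gripper": -1, "dp": [-0.0006, -0.044, 0], "twist": 0}, {"gripper": -1, "dp": [0, 0, 0], "twist": 0}]'

```text
t: 24.43
ee_pos: [0.6394, -0.2285, 0.192]
tcp_rot: [-0.0, -0.055, 0.998, -0.0]
ft_force: [-0.0, 0.7, -1.4]
gripper_width: 0.0127
grip_force: 51.4
```

Request:
step_arm --increments '[{"gripper": -1, "dp": [0, 0, 0], "twist": 0}, {"gripper": -1, "dp": [0, 0, 0], "twist": 0}]'

```text
t: 24.6
ee_pos: [0.6398, -0.2238, 0.1923]
tcp_rot: [-0.0, -0.057, 0.998, 0.0]
ft_force: [-0.2, 0.3, -1.2]
gripper_width: 0.0133
grip_force: 51.4
```

```bash
python3 - <<'E'
from h import *
print(tool()[:2],tool()[2]["gripper_width"]);print(goto(.6398,-.2235,.0785,.115))
E
```

```text
(array([ 0.63978789, -0.22375884,  0.19226734]), np.float64(-3.0271506066254354)) 0.013262573499077229
(array([-1.000e-04,  6.000e-04,  2.844e-01]), np.float64(-0.007))
```

Request:
step_arm --increments '[{"gripper": -1, "dp": [0, 0.0006, 0.04], "twist": 0}, {"gripper": -1, "dp": [0, 0, 0.06], "twist": 0}, {"gripper": -1, "dp": [0, 0, 0.05], "twist": 0}, {"gripper": -1, "dp": [0, 0, 0.04], "twist": 0}, {"gripper": -1, "dp": [0, 0, 0.03], "twist": 0}, {"gripper": -1, "dp": [0, 0, 0.02], "twist": 0}, {"gripper": -1, "dp": [0, 0, 0.02], "twist": 0}, {"gripper": -1, "dp": [0, 0, 0.024], "twist": 0}, {"gripper": -1, "dp": [0, 0, 0], "twist": 0}, {"gripper": -1, "dp": [0, 0, 0], "twist": 0}]'

```text
t: 25.43
ee_pos: [0.6403, -0.2244, 0.0791]
tcp_rot: [0.0, -0.057, 0.998, -0.0]
ft_force: [-0.5, 0.3, -1.3]
gripper_width: 0.013
grip_force: 51.4
```

Request:
step_arm --increments '[{"gripper": -1, "dp": [0, 0, 0.004], "twist": 0}, {"gripper": -1, "dp": [0, 0, 0.004], "twist": 0}, {"gripper": -1, "dp": [0, 0, 0], "twist": 0}]'

```text
t: 25.68
ee_pos: [0.6408, -0.2246, 0.0776]
tcp_rot: [0.001, -0.057, 0.998, -0.0]
ft_force: [-4.5, 2.8, 10.8]
gripper_width: 0.0129
grip_force: 52.9
```

Request:
step_arm --increments '[{"gripper": -0.5, "dp": [0, 0, 0], "twist": 0}, {"gripper": 0, "dp": [0, 0, 0], "twist": 0}, {"gripper": 0.5, "dp": [0, 0, 0], "twist": 0}, {"gripper": 1, "dp": [0, 0, 0], "twist": 0}, {"gripper": 1, "dp": [0, 0, -0.05], "twist": 0}, {"gripper": 1, "dp": [0, 0, -0.08], "twist": 0}, {"gripper": 1, "dp": [0, 0, -0.08], "twist": 0}, {"gripper": 1, "dp": [0, 0, -0.04], "twist": -0.59}, {"gripper": 1, "dp": [0, 0, 0], "twist": -0.6}]'

```text
t: 26.43
ee_pos: [0.6418, -0.2252, 0.1805]
tcp_rot: [0.003, -0.105, 0.994, -0.002]
ft_force: [0.7, -0.7, 0.7]
gripper_width: 0.0854
grip_force: 0.0
```

Request:
step_arm --increments '[{"gripper": 1, "dp": [0.003, 0.042, 0], "twist": 0}, {"gripper": 1, "dp": [0.006, 0.085, 0], "twist": 0}, {"gripper": 1, "dp": [0.006, 0.085, 0], "twist": 0}, {"gripper": 1, "dp": [0.006, 0.085, 0], "twist": 0}, {"gripper": 1, "dp": [0.006, 0.085, 0], "twist": 0}, {"gripper": 1, "dp": [0.006, 0.085, 0], "twist": 0}, {"gripper": 1, "dp": [0.006, 0.085, 0], "twist": 0}, {"gripper": 1, "dp": [0.006, 0.085, 0], "twist": 0}, {"gripper": 1, "dp": [0.006, 0.085, 0], "twist": 0}, {"gripper": 1, "dp": [0.006, 0.085, 0], "twist": 0}, {"gripper": 1, "dp": [0.006, 0.085, 0], "twist": 0}, {"gripper": 1, "dp": [0.006, 0.085, 0], "twist": 0}, {"gripper": 1, "dp": [0.006, 0.085, 0], "twist": 0}, {"gripper": 1, "dp": [0.006, 0.085, 0], "twist": 0}, {"gripper": 1, "dp": [0.006, 0.085, 0], "twist": 0}, {"gripper": 1, "dp": [0.006, 0.085, 0], "twist": 0}, {"gripper": 1, "dp": [0.006, 0.085, 0], "twist": 0}, {"gripper": 1, "dp": [0.006, 0.085, 0], "twist": 0}, {"gripper": 1, "dp": [0.006, 0.085, 0], "twist": 0}, {"gripper": 1, "dp": [0.004, 0.04, 0], "twist": 0}]'

```text
t: 28.1
ee_pos: [0.4598, 0.3999, 0.1758]
tcp_rot: [0.0, -0.105, 0.994, 0.0]
ft_force: [-0.1, -0.6, -0.1]
gripper_width: 0.0855
grip_force: 0.0
```

Request:
step_arm --increments '[{"gripper": 1, "dp": [0, 0, 0], "twist": 0}, {"gripper": 1, "dp": [0, 0, 0], "twist": 0}]'

```text
t: 28.27
ee_pos: [0.4608, 0.397, 0.1755]
tcp_rot: [-0.0, -0.105, 0.994, -0.0]
ft_force: [0.2, -0.1, -0.2]
gripper_width: 0.0857
grip_force: 0.0
```

```bash
python3 - <<'E'
from h import *
print(tool()[:2]);print(goto(.4611,.396,.068,.21))
E
```

```text
(array([0.46077356, 0.3970063 , 0.17552862]), np.float64(-2.930685934806937))
(array([-0.0003, -0.0026,  0.2688]), np.float64(0.011))
```

Request:
step_arm --increments '[{"gripper": 1, "dp": [0, -0.0026, 0], "twist": 0}, {"gripper": 1, "dp": [0, 0, 0.0538], "twist": 0}, {"gripper": 1, "dp": [0, 0, 0.0538], "twist": 0}, {"gripper": 1, "dp": [0, 0, 0.0538], "twist": 0}, {"gripper": 1, "dp": [0, 0, 0.0538], "twist": 0}, {"gripper": 1, "dp": [0, 0, 0.0538], "twist": 0}, {"gripper": -1, "dp": [0, 0, 0], "twist": 0}, {"gripper": -1, "dp": [0, 0, 0], "twist": 0}, {"gripper": -1, "dp": [0, 0, 0], "twist": 0}, {"gripper": -1, "dp": [0, 0, 0], "twist": 0}, {"gripper": -1, "dp": [0, 0, 0], "twist": 0}, {"gripper": -1, "dp": [0, 0, 0], "twist": 0}, {"gripper": -1, "dp": [0, 0, 0], "twist": 0}, {"gripper": -1, "dp": [0, 0, -0.03], "twist": 0}, {"gripper": -1, "dp": [0, 0, -0.06], "twist": 0}, {"gripper": -1, "dp": [0, 0, -0.06], "twist": 0}, {"gripper": -1, "dp": [0, 0, -0.06], "twist": 0}, {"gripper": -1, "dp": [0, 0, -0.06], "twist": 0}]' --force 50

```text
t: 29.77
ee_pos: [0.4611, 0.3956, 0.1781]
tcp_rot: [0.0, -0.105, 0.995, 0.0]
ft_force: [0.5, 0.7, -1.1]
gripper_width: 0.0127
grip_force: 49.1
```

Request:
step_arm --increments '[{"gripper": -1, "dp": [0, 0, 0], "twist": 0.85}, {"gripper": -1, "dp": [0, 0, 0], "twist": 0.85}, {"gripper": -1, "dp": [0, 0, 0], "twist": 0.85}, {"gripper": -1, "dp": [0, 0, 0], "twist": 0.85}, {"gripper": -1, "dp": [0, 0, 0], "twist": 0.85}, {"gripper": -1, "dp": [-0.058, -0.037, 0], "twist": 0}, {"gripper": -1, "dp": [-0.058, -0.037, 0], "twist": 0}, {"gripper": -1, "dp": [-0.058, -0.037, 0], "twist": 0}, {"gripper": -1, "dp": [-0.058, -0.037, 0], "twist": 0}, {"gripper": -1, "dp": [-0.058, -0.037, 0], "twist": 0}, {"gripper": -1, "dp": [-0.058, -0.037, 0], "twist": 0}, {"gripper": -1, "dp": [-0.058, -0.037, 0], "twist": 0}, {"gripper": -1, "dp": [-0.058, -0.037, 0], "twist": 0}, {"gripper": -1, "dp": [-0.058, -0.037, 0], "twist": 0}, {"gripper": -1, "dp": [0, 0, 0], "twist": 0}, {"gripper": -1, "dp": [0, 0, 0], "twist": 0}, {"gripper": -1, "dp": [0, 0, 0], "twist": 0}]'

```text
t: 31.18
ee_pos: [0.6506, 0.2366, 0.1765]
tcp_rot: [-0.0, 0.065, 0.998, 0.0]
ft_force: [0.3, 0.5, -1.9]
gripper_width: 0.0127
grip_force: 49.1
```

```bash
python3 - <<'E'
from h import *
print(tool()[:2],tool()[2]["gripper_width"]);print(goto(.6509,.2371,.0785,-.13))
E
```

```text
(array([0.65059494, 0.23661229, 0.17648379]), np.float64(3.010955986632815)) 0.01274397438708338
(array([-0.0006,  0.0013,  0.245 ]), np.float64(-0.008))
```

Request:
step_arm --increments '[{"gripper": -1, "dp": [-0.0006, 0.0013, 0.03], "twist": 0}, {"gripper": -1, "dp": [0, 0, 0.05], "twist": 0}, {"gripper": -1, "dp": [0, 0, 0.04], "twist": 0}, {"gripper": -1, "dp": [0, 0, 0.035], "twist": 0}, {"gripper": -1, "dp": [0, 0, 0.03], "twist": 0}, {"gripper": -1, "dp": [0, 0, 0.02], "twist": 0}, {"gripper": -1, "dp": [0, 0, 0.02], "twist": 0}, {"gripper": -1, "dp": [0, 0, 0.02], "twist": 0}, {"gripper": -1, "dp": [0, 0, 0], "twist": 0}, {"gripper": -1, "dp": [0, 0, 0], "twist": 0}]'

```text
t: 32.02
ee_pos: [0.6514, 0.2369, 0.0781]
tcp_rot: [0.0, 0.065, 0.998, 0.0]
ft_force: [0.0, 0.5, -1.1]
gripper_width: 0.013
grip_force: 50.8
```

Request:
step_arm --increments '[{"gripper": -1, "dp": [0, 0, 0.004], "twist": 0}, {"gripper": -1, "dp": [0, 0, 0.004], "twist": 0}, {"gripper": -1, "dp": [0, 0, 0], "twist": 0}]'

```text
t: 32.27
ee_pos: [0.652, 0.237, 0.0768]
tcp_rot: [0.001, 0.065, 0.998, 0.0]
ft_force: [-3.0, -2.9, 10.1]
gripper_width: 0.0127
grip_force: 52.3
```

All four holders are seated, with contact felt at TCP z of about 77 mm each. Next is a tour of the pins.

Request:
step_arm --increments '[{"gripper": -0.5, "dp": [0, 0, 0], "twist": 0}, {"gripper": 0, "dp": [0, 0, 0], "twist": 0}, {"gripper": 0.5, "dp": [0, 0, 0], "twist": 0}, {"gripper": 1, "dp": [0, 0, 0], "twist": 0}, {"gripper": 1, "dp": [0, 0, -0.05], "twist": 0}, {"gripper": 1, "dp": [0, 0, -0.07], "twist": 0}, {"gripper": 1, "dp": [0, 0, -0.065], "twist": 0}, {"gripper": 1, "dp": [0, 0, 0], "twist": -0.81}, {"gripper": 1, "dp": [0, 0, 0], "twist": -0.81}, {"gripper": 1, "dp": [0.071, 0.01, 0], "twist": 0}, {"gripper": 1, "dp": [0.071, 0.01, 0], "twist": 0}, {"gripper": 1, "dp": [0.071, 0.01, 0], "twist": 0}, {"gripper": 1, "dp": [0.071, 0.01, 0], "twist": 0}, {"gripper": 1, "dp": [0.071, 0.01, 0], "twist": 0}, {"gripper": 1, "dp": [0, 0, 0], "twist": 0}, {"gripper": 1, "dp": [0, 0, 0], "twist": 0}]'

```text
t: 33.6
ee_pos: [0.5087, 0.2574, 0.1493]
tcp_rot: [0.0, -0.0, 1.0, 0.0]
ft_force: [-0.3, 0.4, 0.2]
gripper_width: 0.0854
grip_force: 0.0
```

```bash
python3 -c "from h import *;grab('wrist','pA')"
```

Request:
step_arm --increments '[{"gripper": 1, "dp": [0.018, -0.0763, 0], "twist": 0}, {"gripper": 1, "dp": [0.018, -0.0763, 0], "twist": 0}, {"gripper": 1, "dp": [0.018, -0.0763, 0], "twist": 0}, {"gripper": 1, "dp": [0.018, -0.0763, 0], "twist": 0}, {"gripper": 1, "dp": [0.018, -0.0763, 0], "twist": 0}, {"gripper": 1, "dp": [0.018, -0.0763, 0], "twist": 0}, {"gripper": 1, "dp": [0, 0, 0], "twist": 0}, {"gripper": 1, "dp": [0, 0, 0], "twist": 0}]'

```text
t: 34.32
ee_pos: [0.4669, 0.0725, 0.1492]
tcp_rot: [0.0, 0.002, 1.0, 0.0]
ft_force: [0.4, -0.6, 0.6]
gripper_width: 0.0854
grip_force: 0.0
```

```bash
python3 -c "from h import *;grab('wrist','pB')"
```

Request:
step_arm --increments '[{"gripper": 1, "dp": [-0.023, -0.07, 0], "twist": 0}, {"gripper": 1, "dp": [-0.023, -0.07, 0], "twist": 0}, {"gripper": 1, "dp": [-0.023, -0.07, 0], "twist": 0}, {"gripper": 1, "dp": [-0.023, -0.07, 0], "twist": 0}, {"gripper": 1, "dp": [-0.023, -0.07, 0], "twist": 0}, {"gripper": 1, "dp": [0, 0, 0], "twist": 0}, {"gripper": 1, "dp": [0, 0, 0], "twist": 0}]'

```text
t: 34.95
ee_pos: [0.5128, -0.0665, 0.1488]
tcp_rot: [0.0, 0.001, 1.0, 0.0]
ft_force: [-0.0, 1.0, 0.9]
gripper_width: 0.0854
grip_force: 0.0
```

```bash
python3 -c "from h import *;grab('wrist','pC')"
```

Request:
step_arm --increments '[{"gripper": 1, "dp": [0.0155, -0.0795, 0], "twist": 0}, {"gripper": 1, "dp": [0.0155, -0.0795, 0], "twist": 0}, {"gripper": 1, "dp": [0.0155, -0.0795, 0], "twist": 0}, {"gripper": 1, "dp": [0.0155, -0.0795, 0], "twist": 0}, {"gripper": 1, "dp": [0.0155, -0.0795, 0], "twist": 0}, {"gripper": 1, "dp": [0, 0, 0], "twist": 0}, {"gripper": 1, "dp": [0, 0, 0], "twist": 0}]'

```text
t: 35.58
ee_pos: [0.4808, -0.2248, 0.1489]
tcp_rot: [-0.0, 0.001, 1.0, 0.0]
ft_force: [-0.4, -0.4, -0.8]
gripper_width: 0.085
grip_force: 0.0
```

```bash
python3 - <<'E'
from h import *
grab('wrist','pD');print(tool()[:2])
out=[]
for t in ("pA","pB","pC","pD"):
    f=pickle.load(open(f"pics/{t}.pkl","rb"));x0,y0=187,130
    im=cv2.resize(f["pixels"][y0:y0+100,x0:x0+133],(400,300),interpolation=cv2.INTER_CUBIC);cv2.putText(im,t,(5,20),0,.6,(0,0,255),1);out.append(im)
cv2.imwrite("pics/mp.png",np.vstack([np.hstack(out[:2]),np.hstack(out[2:])]))
E
```

```text
(array([ 0.4809418 , -0.22398736,  0.14884176]), np.float64(3.1409486258292683))
```

View pics/mp.png

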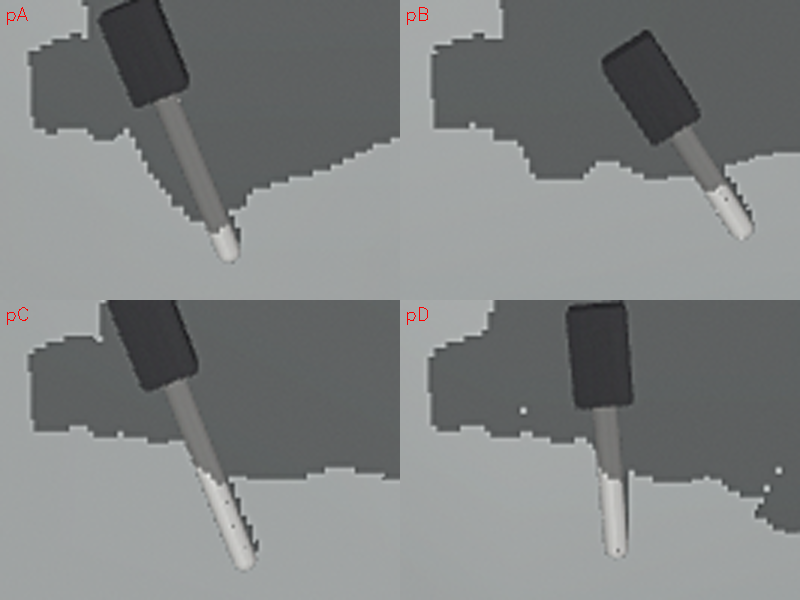

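The four pins lie at the expected spots. Shank base to tip, in crop pixels: pA (172,105)→(230,262), pB (283,133)→(343,238), pC (178,82)→(243,270), pD (206,108)→(217,256).

```bash
python3 - <<'E'
from h import *
D={"pA":((172,102),(230,262)),"pB":((283,133),(343,238)),"pC":((178,82),(243,270)),"pD":((206,108),(217,256))}
for t,(a,b) in D.items():
    f=pickle.load(open(f"pics/{t}.pkl","rb"));s=np.array([133/400,1/3])
    c=lambda p:(np.array(p)+.5)*s-.5+[187,130]
    T=unproj(f,[c(b)],.009)[0];B=unproj(f,[c(a)],.009)[0];F=unproj(f,[c(a)],.018)[0]
    u=(T-B)/np.linalg.norm(T-B);L=(T-F)@u
    k=min((.045,.053,.061,.069),key=lambda v:abs(v-L));O=T-u*(k+.015)
    print(t,"L",L.round(4),k,"yaw",np.arctan2(u[1],u[0]).round(3),"head",O.round(4),"head corr",(O-[0,.0015]).round(4))
print(goto(*(.443,-.2275),.15,.06))
E
```

```text
pA L 0.0595 0.061 yaw 0.332 head [0.4728 0.2435] head corr [0.4728 0.242 ]
pB L 0.044 0.045 yaw 0.524 head [0.4426 0.0906] head corr [0.4426 0.0891]
pC L 0.0687 0.069 yaw 0.319 head [ 0.4717 -0.0776] head corr [ 0.4717 -0.0791]
pD L 0.0525 0.053 yaw 0.072 head [ 0.4466 -0.2233] head corr [ 0.4466 -0.2248]
(array([ 0.0948, -0.0088, -0.0029]), np.float64(-0.758))
```

pA is pin3, pB pin1 (it has been knocked about 25 mm), pC pin4 and pD pin2. Grasping pin2.

Request:
step_arm --increments '[{"gripper": 1, "dp": [0.043, -0.001, 0], "twist": 0}, {"gripper": 1, "dp": [0.043, -0.001, 0], "twist": 0}, {"gripper": 1, "dp": [0, 0, 0.05], "twist": -0.9}, {"gripper": 1, "dp": [0, 0, 0.06], "twist": 0}, {"gripper": 1, "dp": [0, 0, 0.06], "twist": 0}, {"gripper": 1, "dp": [0, 0, 0.06], "twist": 0}, {"gripper": 1, "dp": [0, 0, 0.05], "twist": 0}, {"gripper": 1, "dp": [0, 0, 0.0358], "twist": 0}, {"gripper": -1, "dp": [0, 0, 0], "twist": 0}, {"gripper": -1, "dp": [0, 0, 0], "twist": 0}, {"gripper": -1, "dp": [0, 0, 0], "twist": 0}, {"gripper": -1, "dp": [0, 0, 0], "twist": 0}, {"gripper": -1, "dp": [0, 0, 0], "twist": 0}, {"gripper": -1, "dp": [0, 0, 0], "twist": 0}, {"gripper": -1, "dp": [0, 0, 0], "twist": 0}, {"gripper": -1, "dp": [0, 0, 0], "twist": 0}]' --force 60

```text
t: 36.97
ee_pos: [0.4468, -0.226, 0.0237]
tcp_rot: [0.001, -0.035, 0.999, -0.0]
ft_force: [-0.8, 2.8, 9.6]
gripper_width: 0.0163
grip_force: 59.0
```

```bash
python3 - <<'E'
from h import *
p,psi,s=tool();print(p,psi,s["gripper_width"],s["ft_force"])
C={1:(.6424,-.0856,.073),2:(.6509,.2371,-.13),3:(.6398,-.2235,.115),4:(.6304,.0698,.037)}
for k,(x,y,a) in C.items():
    for nm,m in(("stand",24.5+4*k+4+41+4*k-4+4+12-0),("home",28.5+4*k)):
        m=m/1000;print(k,nm,m,np.round([x-m*np.cos(a),y-m*np.sin(a)],4))
E
```

```text
[ 0.44675838 -0.22595907  0.02373025] -3.070733653784825 0.01626473623736388 [-0.79614745  2.82324095  9.58787679]
1 stand 0.0895 [ 0.5531 -0.0921]
1 home 0.0325 [ 0.61  -0.088]
2 stand 0.0975 [0.5542 0.2497]
2 home 0.0365 [0.6147 0.2418]
3 stand 0.1055 [ 0.535  -0.2356]
3 home 0.0405 [ 0.5996 -0.2281]
4 stand 0.1135 [0.517  0.0656]
4 home 0.0445 [0.5859 0.0682]
```

Request:
step_arm --increments '[{"gripper": -1, "dp": [0, 0, -0.04], "twist": 0}, {"gripper": -1, "dp": [0, 0, -0.07], "twist": 0}, {"gripper": -1, "dp": [0, 0, -0.07], "twist": 0}, {"gripper": -1, "dp": [0, 0, -0.07], "twist": 0.837}, {"gripper": -1, "dp": [0, 0, 0], "twist": 0.837}, {"gripper": -1, "dp": [0, 0, 0], "twist": 0.837}]'

```text
t: 37.47
ee_pos: [0.447, -0.2263, 0.1248]
tcp_rot: [0.002, 0.067, 0.998, -0.001]
ft_force: [0.0, 0.2, -1.3]
gripper_width: 0.0164
grip_force: 59.0
```

Request:
step_arm --increments '[{"gripper": -1, "dp": [-0.0075, 0.081, 0], "twist": 0}, {"gripper": -1, "dp": [-0.0075, 0.081, 0], "twist": 0}, {"gripper": -1, "dp": [-0.0075, 0.081, 0], "twist": 0}, {"gripper": -1, "dp": [-0.0075, 0.081, 0], "twist": 0}, {"gripper": -1, "dp": [-0.0075, 0.081, 0], "twist": 0}, {"gripper": -1, "dp": [-0.0075, 0.081, 0], "twist": 0}, {"gripper": -1, "dp": [-0.0075, 0.081, 0], "twist": 0}, {"gripper": -1, "dp": [-0.0075, 0.081, 0], "twist": 0}, {"gripper": -1, "dp": [-0.0075, 0.081, 0], "twist": 0}, {"gripper": -1, "dp": [-0.0075, 0.081, 0], "twist": 0}, {"gripper": -1, "dp": [-0.0075, 0.081, 0], "twist": 0}, {"gripper": -1, "dp": [-0.0075, 0.081, 0], "twist": 0}, {"gripper": -1, "dp": [-0.0075, 0.081, 0], "twist": 0}, {"gripper": -1, "dp": [-0.0075, 0.081, 0], "twist": 0}, {"gripper": -1, "dp": [-0.0075, 0.081, 0], "twist": 0}, {"gripper": -1, "dp": [0, 0, 0], "twist": 0}, {"gripper": -1, "dp": [0, 0, 0], "twist": 0}, {"gripper": -1, "dp": [0, 0, 0], "twist": 0}]'

```text
t: 38.97
ee_pos: [0.5535, 0.2499, 0.1227]
tcp_rot: [-0.0, 0.065, 0.998, -0.0]
ft_force: [-0.8, -0.0, -1.2]
gripper_width: 0.0164
grip_force: 59.1
```

```bash
python3 - <<'E'
from h import *
p,psi,s=tool();print(p,psi,s["gripper_width"]);print(goto(.5542,.2497,.0487,-.13))
f=grab("wrist","ins2");im=f["pixels"][130:330,130:390];cv2.imwrite("pics/ins2.png",cv2.resize(im,(780,600),interpolation=cv2.INTER_CUBIC))
E
```

```text
[0.55353273 0.24989078 0.12266842] 3.0119215673662443 0.01636595177624364
(array([-0.0017, -0.0003,  0.1849]), np.float64(0.004))
```

View pics/ins2.png

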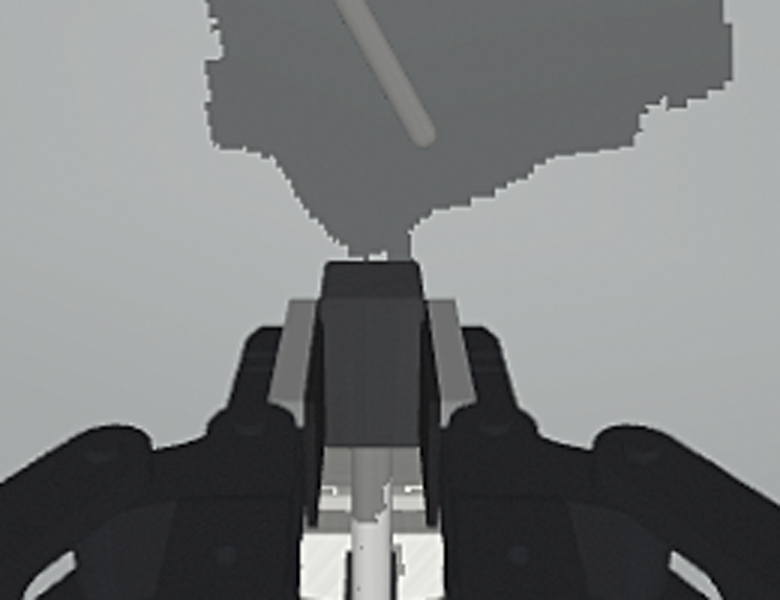

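The pin is held straight, with its shank centred at crop column ~372 and the bracket ahead. Lower and start inserting.

Request:
step_arm --increments '[{"gripper": -1, "dp": [-0.0017, -0.0003, 0.04], "twist": 0}, {"gripper": -1, "dp": [0, 0, 0.05], "twist": 0}, {"gripper": -1, "dp": [0, 0, 0.05], "twist": 0}, {"gripper": -1, "dp": [0, 0, 0.035], "twist": 0}, {"gripper": -1, "dp": [0, 0, 0.01], "twist": 0}, {"gripper": -1, "dp": [0, 0, 0], "twist": 0}, {"gripper": -1, "dp": [0, 0, 0], "twist": 0}]'

```text
t: 39.6
ee_pos: [0.5549, 0.2499, 0.0494]
tcp_rot: [0.0, 0.065, 0.998, 0.0]
ft_force: [0.0, -0.2, -0.1]
gripper_width: 0.0164
grip_force: 59.1
```

Request:
step_arm --increments '[{"gripper": -1, "dp": [-0.0125, 0, 0], "twist": 0}, {"gripper": -1, "dp": [-0.0125, 0, 0], "twist": 0}, {"gripper": -1, "dp": [-0.0125, 0, 0], "twist": 0}, {"gripper": -1, "dp": [0, 0, 0], "twist": 0}, {"gripper": -1, "dp": [0, 0, 0], "twist": 0}]'

```text
t: 40.02
ee_pos: [0.5698, 0.248, 0.0489]
tcp_rot: [0.0, 0.065, 0.998, 0.0]
ft_force: [0.6, -0.1, 0.4]
gripper_width: 0.0163
grip_force: 59.1
```

Request:
step_arm --increments '[{"gripper": -1, "dp": [-0.0125, 0, 0], "twist": 0}, {"gripper": -1, "dp": [-0.0125, 0, 0], "twist": 0}, {"gripper": -1, "dp": [0, 0, 0], "twist": 0}]'

```text
t: 40.27
ee_pos: [0.5803, 0.2467, 0.0488]
tcp_rot: [0.0, 0.065, 0.998, 0.0]
ft_force: [0.3, 0.1, 0.1]
gripper_width: 0.0166
grip_force: 59.1
```

Request:
step_arm --increments '[{"gripper": -1, "dp": [-0.0125, 0, 0], "twist": 0}, {"gripper": -1, "dp": [-0.0125, 0, 0], "twist": 0}, {"gripper": -1, "dp": [0, 0, 0], "twist": 0}]'

```text
t: 40.52
ee_pos: [0.5902, 0.2454, 0.0488]
tcp_rot: [0.0, 0.065, 0.998, 0.0]
ft_force: [0.2, 0.0, -0.7]
gripper_width: 0.0159
grip_force: 59.1
```

Request:
step_arm --increments '[{"gripper": -1, "dp": [-0.0125, 0, 0], "twist": 0}, {"gripper": -1, "dp": [-0.0125, 0, 0], "twist": 0}, {"gripper": -1, "dp": [0, 0, 0], "twist": 0}]'

```text
t: 40.77
ee_pos: [0.6001, 0.2441, 0.0488]
tcp_rot: [0.0, 0.065, 0.998, 0.0]
ft_force: [0.3, 0.4, -1.1]
gripper_width: 0.0166
grip_force: 59.1
```

Request:
step_arm --increments '[{"gripper": -1, "dp": [-0.0125, 0, 0], "twist": 0}, {"gripper": -1, "dp": [-0.0125, 0, 0], "twist": 0}, {"gripper": -1, "dp": [-0.005, 0, 0], "twist": 0}, {"gripper": -1, "dp": [0, 0, 0], "twist": 0}, {"gripper": -1, "dp": [0, 0, 0], "twist": 0}]'

```text
t: 41.18
ee_pos: [0.611, 0.2427, 0.0486]
tcp_rot: [-0.0, 0.065, 0.998, -0.0]
ft_force: [-0.7, -0.5, -1.0]
gripper_width: 0.0166
grip_force: 59.1
```

Request:
step_arm --increments '[{"gripper": -1, "dp": [-0.004, 0, 0], "twist": 0}, {"gripper": -1, "dp": [0, 0, 0], "twist": 0}]'

```text
t: 41.35
ee_pos: [0.6127, 0.2425, 0.0487]
tcp_rot: [0.0, 0.065, 0.998, -0.0]
ft_force: [0.2, -0.1, -1.6]
gripper_width: 0.017
grip_force: 59.1
```

Request:
step_arm --increments '[{"gripper": -1, "dp": [-0.004, 0, 0], "twist": 0}, {"gripper": -1, "dp": [0, 0, 0], "twist": 0}]'

```text
t: 41.52
ee_pos: [0.6144, 0.2422, 0.0487]
tcp_rot: [0.0, 0.065, 0.998, 0.0]
ft_force: [0.1, -0.2, -1.0]
gripper_width: 0.0162
grip_force: 59.1
```

Request:
step_arm --increments '[{"gripper": -1, "dp": [-0.004, 0, 0], "twist": 0}, {"gripper": -1, "dp": [0, 0, 0], "twist": 0}]'

```text
t: 41.68
ee_pos: [0.6151, 0.2421, 0.0485]
tcp_rot: [-0.001, 0.065, 0.998, -0.0]
ft_force: [-4.5, 1.0, 2.3]
gripper_width: 0.0162
grip_force: 59.4
```

Request:
step_arm --increments '[{"gripper": -1, "dp": [-0.003, 0, 0], "twist": 0}, {"gripper": -1, "dp": [0, 0, 0], "twist": 0}]'

```text
t: 41.85
ee_pos: [0.6152, 0.2421, 0.0483]
tcp_rot: [-0.002, 0.065, 0.998, -0.0]
ft_force: [-11.1, 0.8, 5.6]
gripper_width: 0.0163
grip_force: 59.8
```

Pin2's head is home (−11 N push back at x 0.6152, as predicted). Releasing and going to pin3.

Request:
step_arm --increments '[{"gripper": -0.4, "dp": [0, 0, 0], "twist": 0}, {"gripper": 0, "dp": [0, 0, 0], "twist": 0}, {"gripper": 0.4, "dp": [0, 0, 0], "twist": 0}, {"gripper": 1, "dp": [0, 0, 0], "twist": 0}, {"gripper": 1, "dp": [0, 0, -0.04], "twist": 0}, {"gripper": 1, "dp": [0, 0, -0.08], "twist": 0}, {"gripper": 1, "dp": [0, 0, -0.08], "twist": 0}, {"gripper": 1, "dp": [0, 0, -0.05], "twist": -0.9625}, {"gripper": 1, "dp": [0, 0, 0], "twist": -0.9625}, {"gripper": 1, "dp": [0, 0, 0], "twist": -0.9625}, {"gripper": 1, "dp": [0, 0, 0], "twist": -0.9625}, {"gripper": 1, "dp": [0, 0, 0], "twist": -0.9625}, {"gripper": 1, "dp": [0, 0, 0], "twist": -0.9625}]'

```text
t: 42.93
ee_pos: [0.6172, 0.2418, 0.1488]
tcp_rot: [0.0, -0.167, 0.986, 0.0]
ft_force: [0.0, -0.3, 0.1]
gripper_width: 0.0854
grip_force: 0.0
```

Request:
step_arm --increments '[{"gripper": 1, "dp": [0.0673, 0.0232, 0], "twist": 0}, {"gripper": 1, "dp": [0.0673, 0.0232, 0], "twist": 0}, {"gripper": 1, "dp": [0.0673, 0.0232, 0], "twist": 0}, {"gripper": 1, "dp": [0.0673, 0.0232, 0], "twist": 0}, {"gripper": 1, "dp": [0.0673, 0.0232, 0], "twist": 0}, {"gripper": 1, "dp": [0, 0, 0], "twist": 0}, {"gripper": 1, "dp": [0, 0, 0], "twist": 0}]'

```text
t: 43.52
ee_pos: [0.4741, 0.2421, 0.1492]
tcp_rot: [0.0, -0.166, 0.986, 0.0]
ft_force: [0.9, 0.8, 0.9]
gripper_width: 0.0855
grip_force: 0.0
```

```bash
python3 - <<'E'
from h import *
p,psi,s=tool();print(p,psi);print(goto(.4728,.242,.0255,.332))
f=grab("wrist","v3");g=grab("top","t3");im=f["pixels"][84:384,56:456]
a=cv2.resize(im,(400,300));b=cv2.resize(g["pixels"][150:270,150:390],(800,400),interpolation=cv2.INTER_CUBIC)
b=cv2.resize(b,(400,300)) ;cv2.imwrite("pics/v3.png",np.hstack([a,b]))
E
```

```text
[0.47414817 0.2420523  0.14916797] -2.8086563682084815
(array([0.0032, 0.001 , 0.3092]), np.float64(0.012))
```

View pics/v3.png

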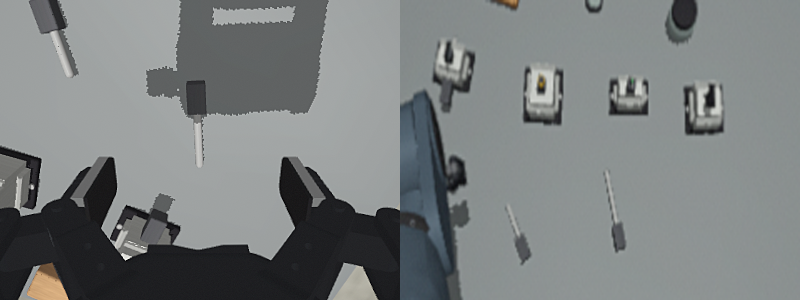

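The view shows all four holders seated and pin2 in place in clevis2. Pin3 lies between the fingers, its head at about (196,97).

Request:
step_arm --increments '[{"gripper": 1, "dp": [0.0032, 0.001, 0.04], "twist": 0}, {"gripper": 1, "dp": [0, 0, 0.06], "twist": 0}, {"gripper": 1, "dp": [0, 0, 0.06], "twist": 0}, {"gripper": 1, "dp": [0, 0, 0.06], "twist": 0}, {"gripper": 1, "dp": [0, 0, 0.05], "twist": 0}, {"gripper": 1, "dp": [0, 0, 0.0392], "twist": 0}, {"gripper": -1, "dp": [0, 0, 0], "twist": 0}, {"gripper": -1, "dp": [0, 0, 0], "twist": 0}, {"gripper": -1, "dp": [0, 0, 0], "twist": 0}, {"gripper": -1, "dp": [0, 0, 0], "twist": 0}, {"gripper": -1, "dp": [0, 0, 0], "twist": 0}, {"gripper": -1, "dp": [0, 0, 0], "twist": 0}, {"gripper": -1, "dp": [0, 0, 0], "twist": 0}, {"gripper": -1, "dp": [0, 0, 0], "twist": 0}]' --force 60

```text
t: 44.78
ee_pos: [0.4738, 0.2421, 0.0261]
tcp_rot: [0.001, -0.165, 0.986, 0.0]
ft_force: [-1.9, -0.7, 6.8]
gripper_width: 0.0158
grip_force: 59.1
```

Request:
step_arm --increments '[{"gripper": -1, "dp": [0, 0, -0.04], "twist": 0}, {"gripper": -1, "dp": [0, 0, -0.07], "twist": 0}, {"gripper": -1, "dp": [0, 0, -0.07], "twist": 0}, {"gripper": -1, "dp": [0, 0, -0.07], "twist": 0.904}, {"gripper": -1, "dp": [0, 0, 0], "twist": 0.904}, {"gripper": -1, "dp": [0, 0, 0], "twist": 0.904}]'

```text
t: 45.28
ee_pos: [0.4741, 0.2422, 0.1273]
tcp_rot: [0.002, -0.056, 0.998, 0.001]
ft_force: [0.1, 0.4, -1.7]
gripper_width: 0.0161
grip_force: 58.9
```

Request:
step_arm --increments '[{"gripper": -1, "dp": [-0.0012, -0.0803, 0], "twist": 0}, {"gripper": -1, "dp": [-0.0012, -0.0803, 0], "twist": 0}, {"gripper": -1, "dp": [-0.0012, -0.0803, 0], "twist": 0}, {"gripper": -1, "dp": [-0.0012, -0.0803, 0], "twist": 0}, {"gripper": -1, "dp": [-0.0012, -0.0803, 0], "twist": 0}, {"gripper": -1, "dp": [-0.0012, -0.0803, 0], "twist": 0}, {"gripper": -1, "dp": [-0.0012, -0.0803, 0], "twist": 0}, {"gripper": -1, "dp": [-0.0012, -0.0803, 0], "twist": 0}, {"gripper": -1, "dp": [-0.0012, -0.0803, 0], "twist": 0}, {"gripper": -1, "dp": [-0.0012, -0.0803, 0], "twist": 0}, {"gripper": -1, "dp": [-0.0012, -0.0803, 0], "twist": 0}, {"gripper": -1, "dp": [-0.0012, -0.0803, 0], "twist": 0}, {"gripper": -1, "dp": [-0.0012, -0.0803, 0], "twist": 0}, {"gripper": -1, "dp": [-0.0012, -0.0803, 0], "twist": 0}, {"gripper": -1, "dp": [-0.0012, -0.0803, 0], "twist": 0}, {"gripper": -1, "dp": [0, 0, 0], "twist": 0}, {"gripper": -1, "dp": [0, 0, 0], "twist": 0}, {"gripper": -1, "dp": [0, 0, 0], "twist": 0}]'

```text
t: 46.78
ee_pos: [0.5355, -0.2356, 0.1251]
tcp_rot: [-0.0, -0.057, 0.998, 0.0]
ft_force: [-0.2, 0.4, -0.9]
gripper_width: 0.0163
grip_force: 58.9
```

```bash
python3 - <<'E'
from h import *
p,psi,s=tool();print(p,psi,s["gripper_width"]);print(goto(.535,-.2356,.05,.115))
E
```

```text
[ 0.53554477 -0.2355578   0.12507649] -3.02668283037323 0.016309624920753624
(array([1.400e-03, 1.000e-04, 1.877e-01]), np.float64(-0.001))
```

Request:
step_arm --increments '[{"gripper": -1, "dp": [0.0014, 0, 0.04], "twist": 0}, {"gripper": -1, "dp": [0, 0, 0.05], "twist": 0}, {"gripper": -1, "dp": [0, 0, 0.05], "twist": 0}, {"gripper": -1, "dp": [0, 0, 0.035], "twist": 0}, {"gripper": -1, "dp": [0, 0, 0.01], "twist": 0}, {"gripper": -1, "dp": [0, 0, 0], "twist": 0}, {"gripper": -1, "dp": [0, 0, 0], "twist": 0}, {"gripper": -1, "dp": [0, 0, 0], "twist": 0}]'

```text
t: 47.45
ee_pos: [0.5358, -0.2359, 0.0522]
tcp_rot: [0.001, -0.058, 0.998, -0.0]
ft_force: [-0.6, -0.6, -0.5]
gripper_width: 0.0163
grip_force: 59.0
```

Request:
step_arm --increments '[{"gripper": -1, "dp": [-0.0125, 0, 0], "twist": 0}, {"gripper": -1, "dp": [-0.0125, 0, 0], "twist": 0}, {"gripper": -1, "dp": [-0.0125, 0, 0], "twist": 0}, {"gripper": -1, "dp": [0, 0, 0], "twist": 0}, {"gripper": -1, "dp": [0, 0, 0], "twist": 0}]'

```text
t: 47.87
ee_pos: [0.5505, -0.2342, 0.051]
tcp_rot: [0.0, -0.058, 0.998, -0.0]
ft_force: [0.1, -0.1, -1.5]
gripper_width: 0.0164
grip_force: 59.0
```

Request:
step_arm --increments '[{"gripper": -1, "dp": [-0.0125, 0, 0], "twist": 0}, {"gripper": -1, "dp": [-0.0125, 0, 0], "twist": 0}, {"gripper": -1, "dp": [0, 0, 0], "twist": 0}]'

```text
t: 48.12
ee_pos: [0.561, -0.2331, 0.0511]
tcp_rot: [0.0, -0.058, 0.998, -0.0]
ft_force: [0.9, -0.7, -0.7]
gripper_width: 0.0162
grip_force: 59.0
```

Request:
step_arm --increments '[{"gripper": -1, "dp": [-0.0125, 0, 0], "twist": 0}, {"gripper": -1, "dp": [-0.0125, 0.0008, 0], "twist": 0}, {"gripper": -1, "dp": [0, 0, 0], "twist": 0}]'

```text
t: 48.37
ee_pos: [0.5709, -0.2316, 0.0511]
tcp_rot: [0.0, -0.058, 0.998, -0.0]
ft_force: [-0.1, 0.3, -0.2]
gripper_width: 0.016
grip_force: 59.0
```

Request:
step_arm --increments '[{"gripper": -1, "dp": [-0.0125, 0, 0], "twist": 0}, {"gripper": -1, "dp": [-0.0125, 0, 0], "twist": 0}, {"gripper": -1, "dp": [0, 0, 0], "twist": 0}]'

```text
t: 48.62
ee_pos: [0.5808, -0.2305, 0.0511]
tcp_rot: [0.0, -0.058, 0.998, -0.0]
ft_force: [-0.6, -0.4, -0.5]
gripper_width: 0.0159
grip_force: 59.0
```

Request:
step_arm --increments '[{"gripper": -1, "dp": [-0.0125, 0, 0], "twist": 0}, {"gripper": -1, "dp": [-0.0125, 0, 0], "twist": 0}, {"gripper": -1, "dp": [0, 0, 0], "twist": 0}]'

```text
t: 48.87
ee_pos: [0.5908, -0.2293, 0.0511]
tcp_rot: [0.0, -0.058, 0.998, -0.0]
ft_force: [0.6, -1.1, -0.6]
gripper_width: 0.0162
grip_force: 59.0
```

Request:
step_arm --increments '[{"gripper": -1, "dp": [-0.009, 0, 0], "twist": 0}, {"gripper": -1, "dp": [-0.005, 0, 0], "twist": 0}, {"gripper": -1, "dp": [0, 0, 0], "twist": 0}]'

```text
t: 49.12
ee_pos: [0.5957, -0.2287, 0.051]
tcp_rot: [0.0, -0.058, 0.998, -0.0]
ft_force: [-0.2, 0.2, -0.5]
gripper_width: 0.0164
grip_force: 59.0
```

Request:
step_arm --increments '[{"gripper": -1, "dp": [-0.004, 0, 0], "twist": 0}, {"gripper": -1, "dp": [0, 0, 0], "twist": 0}]'

```text
t: 49.28
ee_pos: [0.5971, -0.2285, 0.051]
tcp_rot: [0.0, -0.058, 0.998, -0.0]
ft_force: [0.8, -1.1, 0.3]
gripper_width: 0.0163
grip_force: 59.0
```

Request:
step_arm --increments '[{"gripper": -1, "dp": [-0.004, 0, 0], "twist": 0}, {"gripper": -1, "dp": [0, 0, 0], "twist": 0}]'

```text
t: 49.45
ee_pos: [0.5987, -0.2284, 0.0511]
tcp_rot: [0.0, -0.058, 0.998, -0.0]
ft_force: [1.2, -0.2, -1.4]
gripper_width: 0.0167
grip_force: 59.0
```

Request:
step_arm --increments '[{"gripper": -1, "dp": [-0.004, 0, 0], "twist": 0}, {"gripper": -1, "dp": [0, 0, 0], "twist": 0}]'

```text
t: 49.62
ee_pos: [0.6004, -0.2282, 0.051]
tcp_rot: [0.0, -0.058, 0.998, -0.0]
ft_force: [0.8, -1.1, 0.2]
gripper_width: 0.0163
grip_force: 59.0
```

Request:
step_arm --increments '[{"gripper": -1, "dp": [-0.003, 0, 0], "twist": 0}, {"gripper": -1, "dp": [0, 0, 0], "twist": 0}]'

```text
t: 49.78
ee_pos: [0.6007, -0.2281, 0.0509]
tcp_rot: [-0.001, -0.058, 0.998, 0.0]
ft_force: [-4.7, -0.9, 1.6]
gripper_width: 0.0158
grip_force: 59.3
```

Request:
step_arm --increments '[{"gripper": -1, "dp": [-0.003, 0, 0], "twist": 0}, {"gripper": -1, "dp": [0, 0, 0], "twist": 0}]'

```text
t: 49.95
ee_pos: [0.6008, -0.228, 0.0507]
tcp_rot: [-0.002, -0.058, 0.998, 0.0]
ft_force: [-10.8, -1.6, 6.0]
gripper_width: 0.0161
grip_force: 59.8
```

Request:
step_arm --increments '[{"gripper": -0.4, "dp": [0, 0, 0], "twist": 0}, {"gripper": 0, "dp": [0, 0, 0], "twist": 0}, {"gripper": 0.4, "dp": [0, 0, 0], "twist": 0}, {"gripper": 1, "dp": [0, 0, 0], "twist": 0}, {"gripper": 1, "dp": [0, 0, -0.04], "twist": 0}, {"gripper": 1, "dp": [0, 0, -0.08], "twist": 0}, {"gripper": 1, "dp": [0, 0, -0.08], "twist": 0}, {"gripper": 1, "dp": [0, 0, -0.05], "twist": -0.85}, {"gripper": 1, "dp": [0, 0, 0], "twist": -0.85}, {"gripper": 1, "dp": [0, 0, 0], "twist": -0.85}, {"gripper": 1, "dp": [0.0316, 0.0758, 0], "twist": 0}, {"gripper": 1, "dp": [0.0316, 0.0758, 0], "twist": 0}, {"gripper": 1, "dp": [0.0316, 0.0758, 0], "twist": 0}, {"gripper": 1, "dp": [0.0316, 0.0758, 0], "twist": 0}, {"gripper": 1, "dp": [0.0316, 0.0758, 0], "twist": 0}, {"gripper": 1, "dp": [0.0316, 0.0758, 0], "twist": 0}, {"gripper": 1, "dp": [0, 0, 0], "twist": 0}, {"gripper": 1, "dp": [0, 0, 0], "twist": 0}]'

```text
t: 51.45
ee_pos: [0.4732, -0.0781, 0.1515]
tcp_rot: [0.0, -0.16, 0.987, -0.0]
ft_force: [0.3, -0.7, 0.4]
gripper_width: 0.0852
grip_force: 0.0
```

```bash
python3 - <<'E'
from h import *
p,psi,s=tool();print(p,psi);print(goto(.4717,-.0791,.0255,.319))
E
```

```text
[ 0.47319451 -0.07807936  0.15145984] -2.8207683923459133
(array([ 0.0044, -0.0012,  0.3149]), np.float64(0.023))
```

Request:
step_arm --increments '[{"gripper": 1, "dp": [0.0044, -0.0012, 0.04], "twist": 0}, {"gripper": 1, "dp": [0, 0, 0.06], "twist": 0}, {"gripper": 1, "dp": [0, 0, 0.06], "twist": 0}, {"gripper": 1, "dp": [0, 0, 0.06], "twist": 0}, {"gripper": 1, "dp": [0, 0, 0.055], "twist": 0}, {"gripper": 1, "dp": [0, 0, 0.04], "twist": 0}, {"gripper": -1, "dp": [0, 0, 0], "twist": 0}, {"gripper": -1, "dp": [0, 0, 0], "twist": 0}, {"gripper": -1, "dp": [0, 0, 0], "twist": 0}, {"gripper": -1, "dp": [0, 0, 0], "twist": 0}, {"gripper": -1, "dp": [0, 0, 0], "twist": 0}, {"gripper": -1, "dp": [0, 0, 0], "twist": 0}, {"gripper": -1, "dp": [0, 0, 0], "twist": 0}, {"gripper": -1, "dp": [0, 0, 0], "twist": 0}]' --force 60

```text
t: 52.62
ee_pos: [0.4725, -0.0802, 0.026]
tcp_rot: [0.001, -0.159, 0.987, -0.0]
ft_force: [-1.0, -0.4, 9.3]
gripper_width: 0.0159
grip_force: 58.8
```

Request:
step_arm --increments '[{"gripper": -1, "dp": [0, 0, -0.04], "twist": 0}, {"gripper": -1, "dp": [0, 0, -0.07], "twist": 0}, {"gripper": -1, "dp": [0, 0, -0.07], "twist": 0}, {"gripper": -1, "dp": [0, 0, -0.07], "twist": 0.881}, {"gripper": -1, "dp": [0, 0, 0], "twist": 0.881}, {"gripper": -1, "dp": [0, 0, 0], "twist": 0.881}, {"gripper": -1, "dp": [0, 0, 0], "twist": 0.881}, {"gripper": -1, "dp": [-0.0253, 0.0715, 0], "twist": 0}, {"gripper": -1, "dp": [-0.0253, 0.0715, 0], "twist": 0}, {"gripper": -1, "dp": [-0.0253, 0.0715, 0], "twist": 0}, {"gripper": -1, "dp": [-0.0253, 0.0715, 0], "twist": 0}, {"gripper": -1, "dp": [-0.0253, 0.0715, 0], "twist": 0}, {"gripper": -1, "dp": [0, 0, 0], "twist": 0}, {"gripper": -1, "dp": [0, 0, 0], "twist": 0}, {"gripper": -1, "dp": [0, 0, 0], "twist": 0}]'

```text
t: 53.87
ee_pos: [0.5169, 0.0646, 0.1252]
tcp_rot: [-0.0, -0.019, 1.0, -0.0]
ft_force: [0.4, -0.1, -0.9]
gripper_width: 0.016
grip_force: 59.1
```

```bash
python3 - <<'E'
from h import *
p,psi,s=tool();print(p,psi,s["gripper_width"]);print(goto(.517,.0656,.0511,.037))
E
```

```text
[0.51690359 0.06455565 0.12516246] -3.1038410281707254 0.016033675767502115
(array([-0.0003,  0.0026,  0.1852]), np.float64(0.009))
```

Request:
step_arm --increments '[{"gripper": -1, "dp": [0, 0.0026, 0.04], "twist": 0}, {"gripper": -1, "dp": [0, 0, 0.05], "twist": 0}, {"gripper": -1, "dp": [0, 0, 0.05], "twist": 0}, {"gripper": -1, "dp": [0, 0, 0.035], "twist": 0}, {"gripper": -1, "dp": [0, 0, 0.0105], "twist": 0}, {"gripper": -1, "dp": [0, 0, 0], "twist": 0}, {"gripper": -1, "dp": [0, 0, 0], "twist": 0}, {"gripper": -1, "dp": [0, 0, 0], "twist": 0}]'

```text
t: 54.53
ee_pos: [0.5177, 0.0655, 0.0518]
tcp_rot: [0.001, -0.018, 1.0, 0.0]
ft_force: [-0.2, -0.2, -0.2]
gripper_width: 0.0163
grip_force: 59.1
```

Request:
step_arm --increments '[{"gripper": -1, "dp": [-0.0125, 0, 0], "twist": 0}, {"gripper": -1, "dp": [-0.0125, 0, 0], "twist": 0}, {"gripper": -1, "dp": [-0.0125, 0, 0], "twist": 0}, {"gripper": -1, "dp": [0, 0, 0], "twist": 0}, {"gripper": -1, "dp": [0, 0, 0], "twist": 0}]'

```text
t: 54.95
ee_pos: [0.5324, 0.0664, 0.0509]
tcp_rot: [0.0, -0.019, 1.0, -0.0]
ft_force: [-0.7, -0.6, -0.7]
gripper_width: 0.0162
grip_force: 59.1
```

Request:
step_arm --increments '[{"gripper": -1, "dp": [-0.0125, 0, 0], "twist": 0}, {"gripper": -1, "dp": [-0.0125, 0, 0], "twist": 0}, {"gripper": -1, "dp": [0, 0, 0], "twist": 0}]'

```text
t: 55.2
ee_pos: [0.5432, 0.0668, 0.0509]
tcp_rot: [0.001, -0.019, 1.0, 0.0]
ft_force: [0.6, -0.1, -1.4]
gripper_width: 0.0161
grip_force: 59.1
```

Request:
step_arm --increments '[{"gripper": -1, "dp": [-0.0125, 0, 0], "twist": 0}, {"gripper": -1, "dp": [-0.0125, 0, 0], "twist": 0}, {"gripper": -1, "dp": [0, 0, 0], "twist": 0}]'

```text
t: 55.45
ee_pos: [0.5532, 0.0672, 0.0509]
tcp_rot: [0.001, -0.019, 1.0, 0.0]
ft_force: [-0.1, -0.3, -0.3]
gripper_width: 0.016
grip_force: 59.1
```

Request:
step_arm --increments '[{"gripper": -1, "dp": [-0.0125, 0, 0], "twist": 0}, {"gripper": -1, "dp": [-0.0125, 0, 0], "twist": 0}, {"gripper": -1, "dp": [0, 0, 0], "twist": 0}]'

```text
t: 55.7
ee_pos: [0.5632, 0.0675, 0.0509]
tcp_rot: [0.001, -0.019, 1.0, 0.0]
ft_force: [-0.8, -0.3, 0.2]
gripper_width: 0.0159
grip_force: 59.1
```

Request:
step_arm --increments '[{"gripper": -1, "dp": [-0.0125, 0, 0], "twist": 0}, {"gripper": -1, "dp": [-0.0125, 0, 0], "twist": 0}, {"gripper": -1, "dp": [0, 0, 0], "twist": 0}]'

```text
t: 55.95
ee_pos: [0.5731, 0.0679, 0.0509]
tcp_rot: [0.001, -0.019, 1.0, -0.0]
ft_force: [0.9, 0.3, -0.6]
gripper_width: 0.016
grip_force: 59.1
```

Request:
step_arm --increments '[{"gripper": -1, "dp": [-0.0125, 0, 0], "twist": 0}, {"gripper": -1, "dp": [-0.01, 0, 0], "twist": 0}, {"gripper": -1, "dp": [0, 0, 0], "twist": 0}]'

```text
t: 56.2
ee_pos: [0.5819, 0.0682, 0.0509]
tcp_rot: [0.0, -0.019, 1.0, 0.0]
ft_force: [0.3, -0.3, -0.2]
gripper_width: 0.0167
grip_force: 59.1
```

Request:
step_arm --increments '[{"gripper": -1, "dp": [-0.004, 0, 0], "twist": 0}, {"gripper": -1, "dp": [0, 0, 0], "twist": 0}]'

```text
t: 56.37
ee_pos: [0.5828, 0.0683, 0.0508]
tcp_rot: [0.0, -0.019, 1.0, -0.0]
ft_force: [-0.1, -0.6, -0.1]
gripper_width: 0.0164
grip_force: 59.1
```

Request:
step_arm --increments '[{"gripper": -1, "dp": [-0.003, 0, 0], "twist": 0}, {"gripper": -1, "dp": [0, 0, 0], "twist": 0}]'

```text
t: 56.53
ee_pos: [0.584, 0.0683, 0.0508]
tcp_rot: [0.0, -0.019, 1.0, 0.0]
ft_force: [0.5, -0.4, -0.4]
gripper_width: 0.0161
grip_force: 59.1
```

Request:
step_arm --increments '[{"gripper": -1, "dp": [-0.004, 0, 0], "twist": 0}, {"gripper": -1, "dp": [0, 0, 0], "twist": 0}]'

```text
t: 56.7
ee_pos: [0.5857, 0.0684, 0.0509]
tcp_rot: [0.0, -0.019, 1.0, -0.0]
ft_force: [-0.5, -0.5, -0.7]
gripper_width: 0.0162
grip_force: 59.1
```

Request:
step_arm --increments '[{"gripper": -1, "dp": [-0.004, 0, 0], "twist": 0}, {"gripper": -1, "dp": [0, 0, 0], "twist": 0}]'

```text
t: 56.87
ee_pos: [0.5866, 0.0684, 0.0506]
tcp_rot: [-0.001, -0.019, 1.0, -0.0]
ft_force: [-2.6, 1.0, 0.9]
gripper_width: 0.0161
grip_force: 59.3
```

Request:
step_arm --increments '[{"gripper": -1, "dp": [-0.003, 0, 0], "twist": 0}, {"gripper": -1, "dp": [0, 0, 0], "twist": 0}]'

```text
t: 57.03
ee_pos: [0.5867, 0.0685, 0.0504]
tcp_rot: [-0.002, -0.019, 1.0, -0.0]
ft_force: [-9.0, -0.5, 3.2]
gripper_width: 0.016
grip_force: 59.7
```

Request:
step_arm --increments '[{"gripper": -0.4, "dp": [0, 0, 0], "twist": 0}, {"gripper": 0, "dp": [0, 0, 0], "twist": 0}, {"gripper": 0.4, "dp": [0, 0, 0], "twist": 0}, {"gripper": 1, "dp": [0, 0, 0], "twist": 0}, {"gripper": 1, "dp": [0, 0, -0.04], "twist": 0}, {"gripper": 1, "dp": [0, 0, -0.08], "twist": 0}, {"gripper": 1, "dp": [0, 0, -0.08], "twist": 0}, {"gripper": 1, "dp": [0, 0, -0.05], "twist": -0.87}, {"gripper": 1, "dp": [0, 0, 0], "twist": -0.87}, {"gripper": 1, "dp": [0, 0, 0], "twist": -0.87}, {"gripper": 1, "dp": [0, 0, 0], "twist": -0.87}, {"gripper": 1, "dp": [0, 0, 0], "twist": -0.87}, {"gripper": 1, "dp": [0, 0, 0], "twist": -0.87}, {"gripper": 1, "dp": [0, 0, 0], "twist": -0.87}]'

```text
t: 58.2
ee_pos: [0.5885, 0.0685, 0.1509]
tcp_rot: [0.0, -0.261, 0.965, -0.0]
ft_force: [0.2, -0.2, -0.1]
gripper_width: 0.0853
grip_force: 0.0
```

Request:
step_arm --increments '[{"gripper": 1, "dp": [0.0572, 0.045, 0], "twist": 0}, {"gripper": 1, "dp": [0.0572, 0.045, 0], "twist": 0}, {"gripper": 1, "dp": [0.0572, 0.045, 0], "twist": 0}, {"gripper": 1, "dp": [0.0572, 0.045, 0], "twist": 0}, {"gripper": 1, "dp": [0.0572, 0.045, 0], "twist": 0}, {"gripper": 1, "dp": [0, 0, 0], "twist": 0}, {"gripper": 1, "dp": [0, 0, 0], "twist": 0}]'

```text
t: 58.78
ee_pos: [0.4437, 0.0893, 0.1512]
tcp_rot: [0.0, -0.26, 0.966, -0.0]
ft_force: [0.8, -0.5, -0.3]
gripper_width: 0.0852
grip_force: 0.0
```

```bash
python3 - <<'E'
from h import *
p,psi,s=tool();print(p,psi);print(goto(.4426,.0891,.0255,.524))
f=grab("wrist","v1");im=cv2.cvtColor(f["pixels"],cv2.COLOR_BGR2GRAY)
u=np.array([np.cos(.524),np.sin(.524)]);O=np.array([.4426,.0906]);v=f["pixels"].copy()
for m in (-.015,.015,.06): cv2.circle(v,tuple(proj(f,[[*(O+m*u),.009]])[0].round().astype(int).tolist()),2,(0,0,255),1)
cv2.imwrite("pics/v1.png",v)
E
```

```text
[0.44368326 0.08932727 0.15122059] -2.6165104271323596
(array([0.0026, 0.0009, 0.3143]), np.float64(0.014))
```

View pics/v1.png

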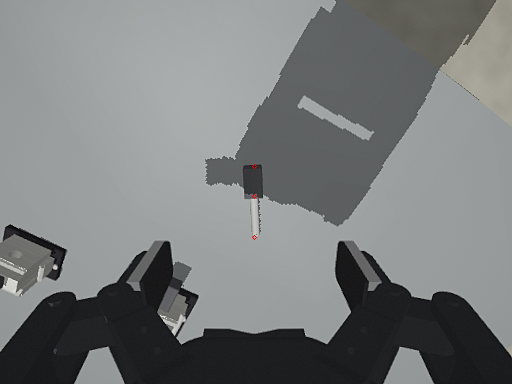

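Pin1's projected end marks, (254,166) to (254,237), fall exactly on the pin. Grasping it.

Request:
step_arm --increments '[{"gripper": 1, "dp": [0.0026, 0.0009, 0.04], "twist": 0}, {"gripper": 1, "dp": [0, 0, 0.06], "twist": 0}, {"gripper": 1, "dp": [0, 0, 0.06], "twist": 0}, {"gripper": 1, "dp": [0, 0, 0.06], "twist": 0}, {"gripper": 1, "dp": [0, 0, 0.055], "twist": 0}, {"gripper": 1, "dp": [0, 0, 0.0393], "twist": 0}, {"gripper": -1, "dp": [0, 0, 0], "twist": 0}, {"gripper": -1, "dp": [0, 0, 0], "twist": 0}, {"gripper": -1, "dp": [0, 0, 0], "twist": 0}, {"gripper": -1, "dp": [0, 0, 0], "twist": 0}, {"gripper": -1, "dp": [0, 0, 0], "twist": 0}, {"gripper": -1, "dp": [0, 0, 0], "twist": 0}, {"gripper": -1, "dp": [0, 0, 0], "twist": 0}, {"gripper": -1, "dp": [0, 0, 0], "twist": 0}]' --force 60

```text
t: 60.0
ee_pos: [0.4437, 0.089, 0.0261]
tcp_rot: [0.001, -0.259, 0.966, -0.0]
ft_force: [-2.1, -0.8, 9.0]
gripper_width: 0.0161
grip_force: 58.7
```

Request:
step_arm --increments '[{"gripper": -1, "dp": [0, 0, -0.04], "twist": 0}, {"gripper": -1, "dp": [0, 0, -0.07], "twist": 0}, {"gripper": -1, "dp": [0, 0, -0.07], "twist": 0}, {"gripper": -1, "dp": [0, 0, -0.07], "twist": 0.94}, {"gripper": -1, "dp": [0, 0, 0], "twist": 0.94}, {"gripper": -1, "dp": [0, 0, 0], "twist": 0.94}, {"gripper": -1, "dp": [0, 0, 0], "twist": 0.94}, {"gripper": -1, "dp": [0, 0, 0], "twist": 0.94}, {"gripper": -1, "dp": [0, 0, 0], "twist": 0.94}, {"gripper": -1, "dp": [-0.0404, -0.0787, 0], "twist": 0}, {"gripper": -1, "dp": [-0.0404, -0.0787, 0], "twist": 0}, {"gripper": -1, "dp": [-0.0404, -0.0787, 0], "twist": 0}, {"gripper": -1, "dp": [-0.0404, -0.0787, 0], "twist": 0}, {"gripper": -1, "dp": [-0.0404, -0.0787, 0], "twist": 0}, {"gripper": -1, "dp": [-0.0404, -0.0787, 0], "twist": 0}, {"gripper": -1, "dp": [0, 0, 0], "twist": 0}, {"gripper": -1, "dp": [0, 0, 0], "twist": 0}, {"gripper": -1, "dp": [0, 0, 0], "twist": 0}]'

```text
t: 61.5
ee_pos: [0.5531, -0.092, 0.1251]
tcp_rot: [-0.0, -0.036, 0.999, 0.0]
ft_force: [-0.9, 0.4, -0.8]
gripper_width: 0.0162
grip_force: 59.2
```

```bash
python3 - <<'E'
from h import *
p,psi,s=tool();print(p,psi,s["gripper_width"]);print(goto(.5531,-.0921,.0511,.073))
E
```

```text
[ 0.55309726 -0.09204103  0.12507637] -3.068634176781667 0.01617432825947922
(array([ 0.000e+00, -1.000e-04,  1.849e-01]), np.float64(-0.001))
```

Home is expected at x≈0.610–0.611, a travel of 57 mm.

Request:
step_arm --increments '[{"gripper": -1, "dp": [0, 0, 0.04], "twist": 0}, {"gripper": -1, "dp": [0, 0, 0.05], "twist": 0}, {"gripper": -1, "dp": [0, 0, 0.05], "twist": 0}, {"gripper": -1, "dp": [0, 0, 0.035], "twist": 0}, {"gripper": -1, "dp": [0, 0, 0.01], "twist": 0}, {"gripper": -1, "dp": [0, 0, 0], "twist": 0}, {"gripper": -1, "dp": [0, 0, 0], "twist": 0}, {"gripper": -1, "dp": [0, 0, 0], "twist": 0}]'

```text
t: 62.17
ee_pos: [0.5541, -0.0921, 0.0522]
tcp_rot: [0.001, -0.037, 0.999, -0.0]
ft_force: [0.9, 0.5, 0.3]
gripper_width: 0.0162
grip_force: 59.2
```

Request:
step_arm --increments '[{"gripper": -1, "dp": [-0.0125, 0, 0], "twist": 0}, {"gripper": -1, "dp": [-0.0125, 0, 0], "twist": 0}, {"gripper": -1, "dp": [-0.0125, 0, 0], "twist": 0}, {"gripper": -1, "dp": [0, 0, 0], "twist": 0}, {"gripper": -1, "dp": [0, 0, 0], "twist": 0}]'

```text
t: 62.58
ee_pos: [0.5689, -0.0912, 0.0511]
tcp_rot: [0.0, -0.037, 0.999, -0.0]
ft_force: [-0.9, 0.4, 0.0]
gripper_width: 0.016
grip_force: 59.2
```

Request:
step_arm --increments '[{"gripper": -1, "dp": [-0.0125, 0, 0], "twist": 0}, {"gripper": -1, "dp": [-0.0125, 0, 0], "twist": 0}, {"gripper": -1, "dp": [0, 0, 0], "twist": 0}]'

```text
t: 62.83
ee_pos: [0.5796, -0.0906, 0.0512]
tcp_rot: [0.0, -0.037, 0.999, -0.0]
ft_force: [0.4, -0.6, -0.6]
gripper_width: 0.0159
grip_force: 59.2
```

Request:
step_arm --increments '[{"gripper": -1, "dp": [-0.0125, 0, 0], "twist": 0}, {"gripper": -1, "dp": [-0.0125, 0, 0], "twist": 0}, {"gripper": -1, "dp": [0, 0, 0], "twist": 0}]'

```text
t: 63.08
ee_pos: [0.5895, -0.0898, 0.0512]
tcp_rot: [0.0, -0.037, 0.999, -0.0]
ft_force: [-0.8, -0.6, -1.3]
gripper_width: 0.0162
grip_force: 59.2
```

Request:
step_arm --increments '[{"gripper": -1, "dp": [-0.0125, 0, 0], "twist": 0}, {"gripper": -1, "dp": [-0.0125, 0, 0], "twist": 0}, {"gripper": -1, "dp": [0, 0, 0], "twist": 0}]'

```text
t: 63.33
ee_pos: [0.5995, -0.089, 0.0512]
tcp_rot: [0.0, -0.037, 0.999, -0.0]
ft_force: [0.3, 0.4, -0.2]
gripper_width: 0.0161
grip_force: 59.2
```

Request:
step_arm --increments '[{"gripper": -1, "dp": [-0.0125, 0, 0], "twist": 0}, {"gripper": -1, "dp": [-0.006, 0, 0], "twist": 0}, {"gripper": -1, "dp": [0, 0, 0], "twist": 0}]'

```text
t: 63.58
ee_pos: [0.6064, -0.0885, 0.0511]
tcp_rot: [0.0, -0.037, 0.999, -0.0]
ft_force: [0.8, 0.8, 0.4]
gripper_width: 0.0159
grip_force: 59.2
```

Request:
step_arm --increments '[{"gripper": -1, "dp": [-0.004, 0, 0], "twist": 0}, {"gripper": -1, "dp": [0, 0, 0], "twist": 0}]'

```text
t: 63.75
ee_pos: [0.6076, -0.0884, 0.051]
tcp_rot: [0.0, -0.037, 0.999, 0.0]
ft_force: [0.3, 0.6, -0.4]
gripper_width: 0.0157
grip_force: 59.2
```

Request:
step_arm --increments '[{"gripper": -1, "dp": [-0.004, 0, 0], "twist": 0}, {"gripper": -1, "dp": [0, 0, 0], "twist": 0}]'

```text
t: 63.92
ee_pos: [0.6093, -0.0883, 0.0511]
tcp_rot: [0.0, -0.037, 0.999, -0.0]
ft_force: [0.5, 0.2, -0.1]
gripper_width: 0.016
grip_force: 59.2
```

Request:
step_arm --increments '[{"gripper": -1, "dp": [-0.004, 0, 0], "twist": 0}, {"gripper": -1, "dp": [0, 0, 0], "twist": 0}]'

```text
t: 64.08
ee_pos: [0.6107, -0.0882, 0.051]
tcp_rot: [-0.0, -0.037, 0.999, 0.0]
ft_force: [0.7, -1.2, -1.5]
gripper_width: 0.0164
grip_force: 59.2
```

Request:
step_arm --increments '[{"gripper": -1, "dp": [-0.003, 0, 0], "twist": 0}, {"gripper": -1, "dp": [0, 0, 0], "twist": 0}]'

```text
t: 64.25
ee_pos: [0.6108, -0.0881, 0.0508]
tcp_rot: [-0.001, -0.037, 0.999, 0.0]
ft_force: [-5.1, -0.7, 2.6]
gripper_width: 0.0162
grip_force: 59.6
```

Request:
step_arm --increments '[{"gripper": -1, "dp": [-0.003, 0, 0], "twist": 0}, {"gripper": -1, "dp": [0, 0, 0], "twist": 0}]'

```text
t: 64.42
ee_pos: [0.6109, -0.0881, 0.0506]
tcp_rot: [-0.003, -0.037, 0.999, 0.0]
ft_force: [-12.2, -1.9, 5.7]
gripper_width: 0.016
grip_force: 60.0
```

Request:
step_arm --increments '[{"gripper": -0.4, "dp": [0, 0, 0], "twist": 0}, {"gripper": 0, "dp": [0, 0, 0], "twist": 0}, {"gripper": 0.4, "dp": [0, 0, 0], "twist": 0}, {"gripper": 1, "dp": [0, 0, 0], "twist": 0}, {"gripper": 1, "dp": [0, 0, -0.04], "twist": 0}, {"gripper": 1, "dp": [0, 0, -0.08], "twist": 0}, {"gripper": 1, "dp": [0, 0, -0.08], "twist": 0}, {"gripper": 1, "dp": [0, 0, -0.08], "twist": 0}, {"gripper": 1, "dp": [0.06, 0, -0.08], "twist": 0}, {"gripper": 1, "dp": [0.07, 0, -0.05], "twist": 0}, {"gripper": 1, "dp": [0.07, 0, 0], "twist": 0}, {"gripper": 1, "dp": [0.07, 0, 0], "twist": 0}, {"gripper": 1, "dp": [0.07, 0, 0], "twist": 0}, {"gripper": 1, "dp": [0.07, 0, 0], "twist": 0}, {"gripper": 1, "dp": [0, 0, 0], "twist": 0}, {"gripper": 1, "dp": [0, 0, 0], "twist": 0}]'

```text
t: 65.75
ee_pos: [0.4491, -0.1002, 0.2156]
tcp_rot: [0.001, -0.036, 0.999, -0.0]
ft_force: [-0.2, -0.4, 0.9]
gripper_width: 0.0858
grip_force: 0.0
```

```bash
python3 - <<'E'
from h import *
s=grab("side","sE");t=grab("top","tE");print(tool()[0])
a=cv2.resize(s["pixels"][135:285,180:330],(400,400),interpolation=cv2.INTER_CUBIC)
b=cv2.resize(t["pixels"][155:225,160:360],(800,200),interpolation=cv2.INTER_LANCZOS4)
b=cv2.resize(t["pixels"][155:215,160:360],(800,240),interpolation=cv2.INTER_CUBIC)
w=grab("wrist","wE")["pixels"];w=cv2.resize(w,(400,300));a=cv2.resize(a,(340,340))
c=np.zeros((340,800,3),np.uint8);c[:340,:340]=a;c[:300,400:]=w
cv2.imwrite("pics/end.png",np.vstack([c,b]))
E
```

```text
[ 0.45038869 -0.10014187  0.21546863]
```

View pics/end.png

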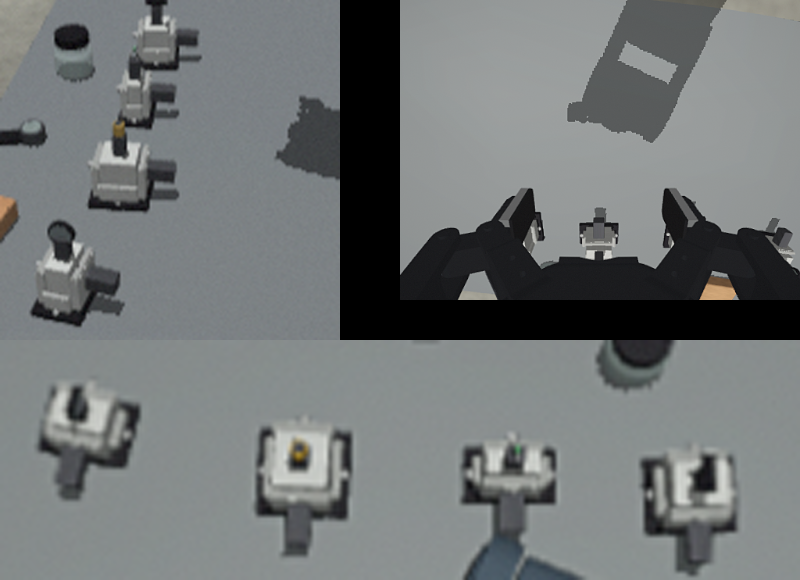

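The side and top views show all four holders seated. Every pin head is home against its bracket, at side-crop points (187,38), (162,93), (162,170) and (103,280), and the bystanders haven't moved. Handing in.

```bash
python3 -c "from rig import ticket;print(ticket.job_done())"
```

```text
the job is handed in; nothing more can be done
None
```

All four holders are seated in their matching brackets and locked with the right pins, heads home. I let go of everything and handed the job in after about 66 s of robot time, but the hand-in gave no verdict and I did not check the far-side pin tips in a close-up.

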